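# Demagnetise vice jaw plates and put them in stock

### The job

Seat every steel jaw plate on the bench flat, square and fully home in the blue demagnetiser's T-shaped pockets, one to a pocket, and let go of them; then swing the red-knobbed field lever until it is in line with the green pointers beside it, and with the lever left there press the yellow treadle right down to its stop, hold it a second and let it up. Next return the lever to its rest stop on the robot's side, and only after that take the plates out and lay them flat in the red tray, side by side and not on top of one another. There are two or three plates; leave the other things on the bench where they are.

Things in the scene. Friction and masses are not known exactly. Their poses are not given: they have to be found in the camera images.
- jaw_1: Hardened steel vice jaw plate, T-shaped seen from above: a block 64 x 36 mm, 22 mm thick, with a tongue 10 mm long and 16 mm wide (same thickness) in the middle of one short end. It lies flat; may be absent (2 or 3 are there). Origin: centre of the underside of the 64 x 36 block; x along its length towards the tongue, y across the 36 mm (grip here), z up. About 0.4 kg.
- jaw_2: Hardened steel vice jaw plate, T-shaped seen from above: a block 64 x 36 mm, 22 mm thick, with a tongue 10 mm long and 16 mm wide (same thickness) in the middle of one short end. It lies flat; may be absent (2 or 3 are there). Origin: centre of the underside of the 64 x 36 block; x along its length towards the tongue, y across the 36 mm (grip here), z up. About 0.4 kg.
- jaw_3: Hardened steel vice jaw plate, T-shaped seen from above: a block 64 x 36 mm, 22 mm thick, with a tongue 10 mm long and 16 mm wide (same thickness) in the middle of one short end. It lies flat; may be absent (2 or 3 are there). Origin: centre of the underside of the 64 x 36 block; x along its length towards the tongue, y across the 36 mm (grip here), z up. About 0.4 kg.
- pocket_1 (a point): Floor centre of a T-shaped pocket (copper floor, black rim) in the fixed blue demagnetiser (118 x 206 mm), 28 mm above the bench; rim 7 mm higher. Pocket 68 x 40 mm plus a tongue slot 20 wide, 12 long at its +x end: 2 mm play each side. x along the pocket to the slot, z up; a seated plate's origin and axes coincide with these. Pockets are 66 mm apart along y.
- pocket_2 (a point): Floor centre of a T-shaped pocket (copper floor, black rim) in the fixed blue demagnetiser (118 x 206 mm), 28 mm above the bench; rim 7 mm higher. Pocket 68 x 40 mm plus a tongue slot 20 wide, 12 long at its +x end: 2 mm play each side. x along the pocket to the slot, z up; a seated plate's origin and axes coincide with these. Pockets are 66 mm apart along y.
- pocket_3 (a point): Floor centre of a T-shaped pocket (copper floor, black rim) in the fixed blue demagnetiser (118 x 206 mm), 28 mm above the bench; rim 7 mm higher. Pocket 68 x 40 mm plus a tongue slot 20 wide, 12 long at its +x end: 2 mm play each side. x along the pocket to the slot, z up; a seated plate's origin and axes coincide with these. Pockets are 66 mm apart along y.
- field_lever (a joint): Field lever angle (rad). 0: at its rest stop, leaning 45 degrees towards its box's -x side (the robot); grows as it swings to +x; 0.785 is upright; limit 1.5. Stays where it is left; moves with about 3 N at the knob.
- lever_knob (a point): Centre of the red ball knob, 30 mm diameter, at the end of the field lever, 130 mm from the pivot; the rod is 12 mm thick. Its frame turns with the lever about y; at lever angle 0 its axes are those of the lever box.
- lever_pivot (a point): Pivot of the field lever, 70 mm above the bench, on the fixed grey lever box (110 x 70 mm, 50 mm high, with cheeks 40 mm long up to 85 mm). x: the way the lever swings as its angle grows; y: the pivot axis; z up. Knob position at angle q: x = 0.13 sin(q - 0.785), z = 0.13 cos(q - 0.785) from here.
- pointer (a joint): Angle (rad) of the pair of green pointers, 85 mm long, either side of the lever, on the same pivot and scale as field_lever: the lever is in line with them when both values agree. Not to be moved by the robot; it stays where it is set.
- pointer_tip (a point): Midway between the tips of the two green pointers, 85 mm from lever_pivot. At pointer angle 0 its axes are those of the lever box and it turns with the pointers.
- treadle (a joint): Treadle angle (rad): 0 sprung up, 0.25 fully down at its stop; it springs back when let go.
- treadle_pad (a point): Centre of the black rubber pad (60 x 60 mm) on top of the yellow treadle plate (160 x 70 mm). The plate is hinged at its +x end, 130 mm from this point, and its near end is raised: the pad is about 65 mm above the bench when up and goes down 32 mm to the stop, under some 13 N. x points to the hinge.
- tray_in (a point): Centre of the inner floor of the fixed red steel tray, 4 mm above the bench; inside 122 mm (x) by 228 mm (y), walls 4 mm thick, rim 20 mm above the floor. Room for three plates lying along x, 66 mm apart along y.
- duct_collar: Bystander: galvanised duct collar, ring 80 mm across, 50 mm high. Origin under its centre.
- carton: Bystander: green carton 70 x 100 x 45 mm. Origin under its centre.
- screwdriver: Bystander: screwdriver, 150 mm long, lying.
- wrench: Bystander: wrench, 160 mm long, lying.
- bolt_jar: Bystander: jar, 64 mm across, 90 mm high. Origin under its centre.
- spool: Bystander: orange spool, 60 mm across, 40 mm high. Origin under its centre.
Not all that is in view belongs to the job. What is shaped like the part that bears pocket_1 but turquoise or white is not meant.

How it is judged:
By the outcome, as a careful person would: the job done as asked, in the order asked, and still so for the second after the job is handed in, with the robot touching nothing.
Of jaw_1, jaw_2, jaw_3 only 2 to 3 are there at a start; the rules pass over those that are not, and their reading is None.
At some moment in a run one of jaw_1, jaw_2, jaw_3 may be knocked a few centimetres aside while the robot is not near it.
It also fails if it takes over 210 s, if anything falls off the work surface, if the arm or the gripper's body presses on something with over 40 N, if the wrist force passes 120 N, or if a joint passes its speed limit or range.

### The arm

A 7-joint arm with a two-finger parallel gripper is mounted at the origin on the work surface. World frame = base frame: x ahead of the robot, y to its left, z up, the work surface at z = 0. Lengths are in mm, angles in rad, forces in N, time in s.
With the tool pointing down it reaches from about 400 to 875 mm from the base axis. Payload 6.5 kg.
Tool frame: the origin (TCP) lies midway between the tips of the shut fingers; the grasp point (between the pads) lies 19 mm behind it; z points along the fingers, y is the direction in which the jaws open and shut (so a half turn about z gives the same grasp; the last joint's range is limited). The gripper opens to 85 mm and grips with 20 to 120 N. Pads are 22 mm wide; open, the fingers measure 114 mm over their backs; the gripper's body (76 mm by 85 mm) begins 54 mm behind the grasp point. The pads swing forward as they close: fully open they stand 13 mm farther back than shut.
Start: joints at [1.046, 0.536, -0.004, 1.538, 0.003, 1.067, -0.071], TCP at [287.861, -582.775, 202.49] pointing down, gripper open.
Joint ranges: [-2.7, 2.7], [-0.37, 2.16], [-1.27, 1.26], [0.24, 2.4], [-1.31, 4.45], [0.19, 1.91], [-2.76, 2.76]. Speed limits (rad/s): [2.39, 2.39, 3.14, 3.14, 3.14, 3.14, 3.14].

### API

Orientations are given as a rotation vector (axis times angle).
In Python, from bench import monitor, viewer, arm gives the robot as it stands. The module is installed in compiled form; this text tells all that it offers.
- The arm moves only by the tool send_rows, never from a script. Its argument "commands" is one flat list of numbers, 7 for each row, row after row: the shift along the tool's x, y, z in cm, then the turn, a rotation vector about the tool's x, y, z in degrees, then the finger opening in cm, from 0 to 8.54. A call has 1 to 5 rows; each row is the pose to reach, as a shift and turn from the pose commanded when the call began, along the tool's axes at that moment; what a row does not reach only later rows make up. A row lasts 1/8 s, in which the tool goes at most 62.5 mm and 10.7 degrees, less where a joint would pass 70% of its speed; a pose out of reach is approached as far as the arm can. A call with a gripper value outside its range is refused whole. The fingers move at their own pace and stop on an object; the grip force is fixed at half the most. Time passes only in rows, so rows that repeat a pose let the fingers close. It gives the time, the measured TCP pose, the force and the opening at its end, in the units of the state.
- monitor.get_state(): the state, without advancing time (a new reading comes with each control period).
- viewer.read_camera(name): name is "scene" or "top" or "wrist"; returns a dict with "frame" (400x640x3 uint8, red, green, blue), "fx", "fy", "cx", "cy" (pixels), "T" (4x4, takes a point from camera to world coordinates). Camera axes: x right, y down, z forward; pixel columns grow to the right and rows downward; lengths in mm; the calibration is good to about 2 mm. A picture is of the moment at which its call begins. There is no depth.
- arm.finish_job(): hands the job in, once; it reports no verdict.
The state is a dict: "time": time; "joint_positions": joint angles; "dq": joint speeds; "tau": joint torques, N m; "ee_pos": TCP position; "ee_rot": TCP orientation; "ft_force": force on the tool from outside, world axes, zero at the start; "moment": the same for the moment, N m; "finger_gap": finger opening in mm.
Only numpy, scipy, OpenCV 4.12 (cv2) and the standard library are available. Lean on these libraries where they do the work, as an engineer would, in place of code of your own. Each camera call takes 0.05 s, during which the arm holds its last target.

## Working session

There is one attempt and no reset: what is moved stays moved. The work goes in short steps, Python scripts to look and compute and a tool call to move; the robot and the scene stay as the last step left them, time stands still between calls to the robot, and variables do not carry over. Pictures are saved under pics/ and viewed, and the job is handed in when it is done.

Besides the shell and the picture viewer there is one more tool, called after ">>>" by a JSON object that holds its "fn" and its "kwargs", one argument or row to a line. send_rows: Moves the arm, as the interface text tells. Its arguments: {"type":"object","properties":{"commands":{"type":"array","items":{"type":"number"}}},"required":["commands"]}

```bash
mkdir -p pics; ls
python3 - <<'E'
from bench import monitor, viewer, arm
import cv2
print(monitor.get_state())
for n in ["scene","top","wrist"]:
    d=viewer.read_camera(n); cv2.imwrite(f"pics/{n}0.png",d["frame"][:,:,::-1]); print(n,d["fx"],d["fy"],d["cx"],d["cy"],d["T"].tolist() if hasattr(d["T"],'tolist') else d["T"])
E
```

```text
pics
{'time': 0.0, 'joint_positions': array([ 1.0457989 ,  0.5371789 , -0.00444619,  1.53881954,  0.00260433,
        1.06732052, -0.0711884 ]), 'dq': array([-7.99635333e-04,  1.32523322e-03, -4.78333111e-04, -1.29306487e-03,
       -5.61024576e-05, -4.09970141e-05,  1.54049223e-04]), 'tau': array([-8.41374349e-04, -5.83413649e+01,  1.04849439e+00, -2.59104162e+01,
        1.23590062e-02,  9.61234386e-03, -2.44545674e-05]), 'ee_pos': array([ 287.55694796, -582.19497751,  201.62571167]), 'ee_rot': array([-3.05766112e+00, -7.14140362e-01,  8.05619795e-04]), 'ft_force': array([ 1.01780165, -1.06752054, -0.43216546]), 'moment': array([-0.00099448,  0.00130768, -0.03587262]), 'finger_gap': 85.76180529264388}
scene 377.47821697337037 377.47821697337037 325.9514694294459 196.2093712905058 [[-0.8706027745698468, 0.31850204841126467, -0.37497633801229785, 993.7915208614959], [0.4919387561629474, 0.552927274082927, -0.6725085053440412, 887.3234846586712], [-0.00686069210333698, -0.7699531639866495, -0.6380635204827267, 991.0855479946438], [0.0, 0.0, 0.0, 1.0]]
top 445.68796125336934 445.68796125336934 318.29444719273874 199.40055698558714 [[-0.014864102201766177, -0.9885822071684714, 0.14994758462759145, 292.88327340834013], [-0.9998098685564872, 0.012801959481076715, -0.014708384360784222, -34.92104261661704], [0.012620824172578527, -0.15013770180523653, -0.988584536240501, 1338.7056805841992], [0.0, 0.0, 0.0, 1.0]]
wrist 283.20482268918926 283.20482268918926 322.777867043142 192.8791455879054 [[0.44286155280312584, -0.8587237742425698, -0.2578121886168236, 353.1955814756669], [-0.8965884681156351, -0.4246903630906997, -0.1255675688223086, -549.7431570172555], [-0.0016624953713303056, 0.28676048376385854, -0.9580008669414943, 371.89258755524395], [0.0, 0.0, 0.0, 1.0]]
```

View pics/scene0.png

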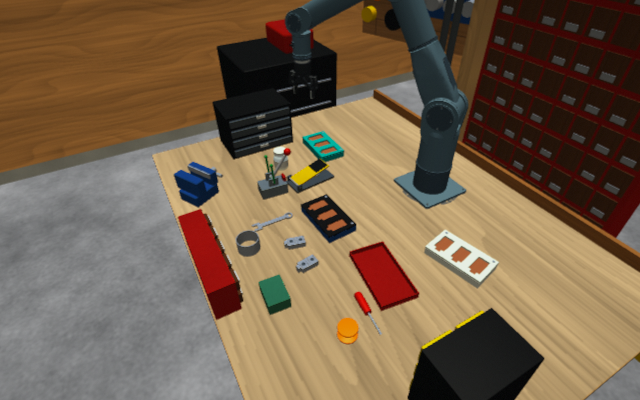

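View pics/top0.png

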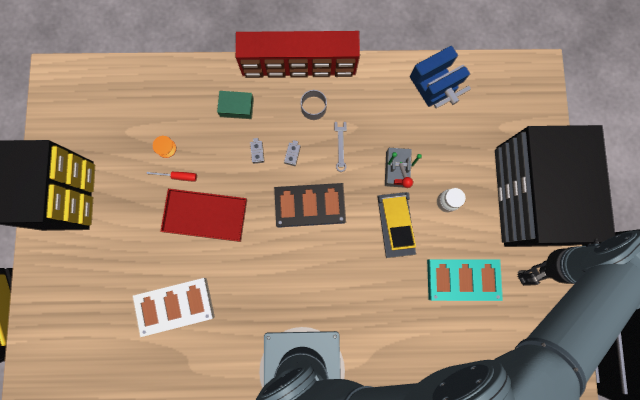

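View pics/wrist0.png

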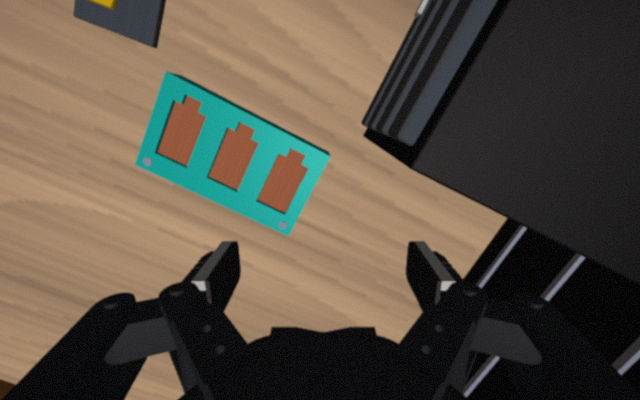

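Run:
```python
import cv2
a=cv2.imread("pics/top0.png"); 
cv2.imwrite("pics/top0z.png",cv2.resize(a[80:265,220:480],None,fx=3,fy=3,interpolation=cv2.INTER_CUBIC))
a=cv2.imread("pics/scene0.png"); 
cv2.imwrite("pics/scene0z.png",cv2.resize(a[130:320,220:430],None,fx=3,fy=3,interpolation=cv2.INTER_CUBIC))
```

```text
(no output)
```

View pics/top0z.png

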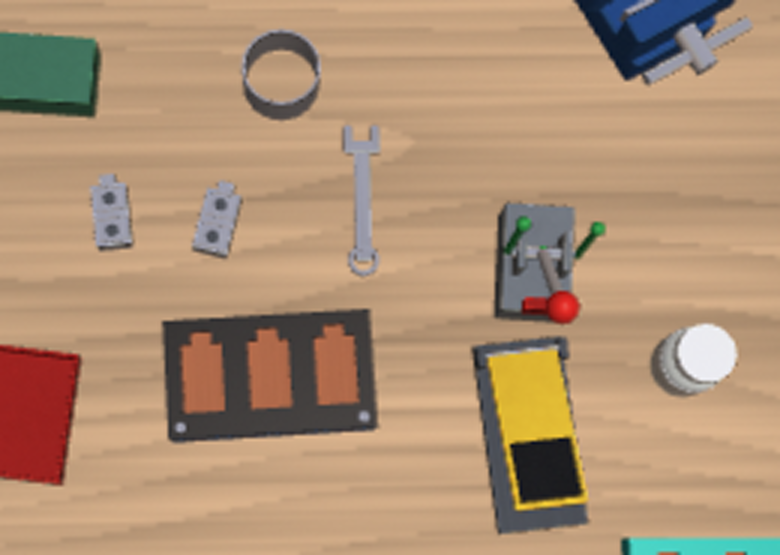

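View pics/scene0z.png

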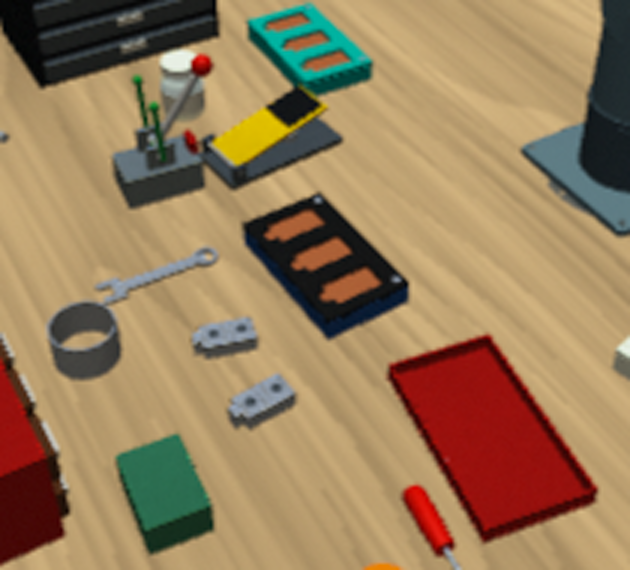

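```bash
cat > h.py <<'E'
import numpy as np, cv2
from scipy.spatial.transform import Rotation as R
from scipy.optimize import least_squares
from bench import monitor, viewer, arm
def cam(n,save=None):
    d=viewer.read_camera(n); d["T"]=np.array(d["T"])
    if save: cv2.imwrite(f"pics/{save}.png",d["frame"][:,:,::-1])
    return d
def proj(d,P):
    P=np.atleast_2d(P).astype(float); T=d["T"]; c=(P-T[:3,3])@T[:3,:3]
    return np.c_[d["fx"]*c[:,0]/c[:,2]+d["cx"], d["fy"]*c[:,1]/c[:,2]+d["cy"]]
def back(d,uv,z):
    uv=np.atleast_2d(uv).astype(float); T=d["T"]
    r=np.c_[(uv[:,0]-d["cx"])/d["fx"],(uv[:,1]-d["cy"])/d["fy"],np.ones(len(uv))]@T[:3,:3].T
    return T[:3,3]+r*((z-T[2,3])/r[:,2])[:,None]
def st():
    s=monitor.get_state(); return s
def pose():
    s=st(); return np.array(s["ee_pos"]),R.from_rotvec(s["ee_rot"])
def yaw_down(psi):
    """tool pointing down; tool x axis at world angle psi"""
    c,s=np.cos(psi),np.sin(psi)
    return R.from_matrix(np.array([[c,s,0],[s,-c,0],[0,0,-1.]]))
def togo(P,psi,label=""):
    """cm shift & deg turn from measured pose to P (mm), yaw psi (rad)"""
    p,r=pose(); d=r.inv().apply(np.array(P)-p)/10; w=(r.inv()*yaw_down(psi)).as_rotvec(degrees=True)
    print(label,"shift cm",d.round(2),"turn deg",w.round(2)); return d,w
def rep():
    s=st(); p,r=pose(); x=r.apply([1,0,0])
    print("t",round(s["time"],2),"p",p.round(1),"psi",np.degrees(np.arctan2(x[1],x[0])).round(2),"tilt",np.degrees(np.arccos(-r.apply([0,0,1])[2])).round(2),"F",np.round(s["ft_force"],1),"gap",round(s["finger_gap"],1),"q",np.round(s["joint_positions"],2))
def zoom(d,name,box,f):
    a=d["frame"][:,:,::-1]; u0,v0,u1,v1=box
    cv2.imwrite(f"pics/{name}.png",cv2.resize(a[v0:v1,u0:u1],None,fx=f,fy=f,interpolation=cv2.INTER_CUBIC))
E
python3 - <<'E'
from h import *
import h
rep()
# use saved top picture calib
d=cam("top")
def z(p): return np.array(p)/3+[220,80]
# demag top corners z=35
c=z([[164,322],[369,310],[377,428],[172,441]]); print("demag top",back(d,c,35).round(1)[:,:2])
pk=z([[203,385],[270,380],[337,376]])
print("jaw",back(d,z([[111,222],[217,228]]),22).round(1)[:,:2])
for n,(t,b) in {"j1":([108,177],[114,249]),"j2":([226,183],[208,254])}.items():
    q=back(d,z([t,b]),22)[:,:2]; v=q[0]-q[1]; print(n,q.round(1),np.hypot(*v),np.degrees(np.arctan2(v[1],v[0])))
print("knob",back(d,z([562,307]),70+92)[:,:2])
print("tips",back(d,z([[524,223],[598,229]]),70+80)[:,:2])
print("pad",back(d,z([545,470]),65)[:,:2])
print("tray", back(d,[[169,190],[246,198],[241,241],[162,230]],24)[:,:2])
s=st();p,r=pose(); w=cam("wrist"); print("cam in tool", r.inv().apply(w["T"][:3,3]-p), (r.inv()*R.from_matrix(w["T"][:3,:3])).as_matrix().round(3))
E
```

```text
t 0.15 p [ 287.6 -582.3  201.8] psi 26.29 tilt 0.08 F [-0.   0.1  0.2] gap 85.4 q [ 1.05  0.54 -0.    1.54  0.    1.07 -0.07]
demag top [[ 528.5   74.6]
 [ 538.1 -128.6]
 [ 420.5 -133.7]
 [ 410.5   66.8]]
jaw [[634.1 129.1]
 [626.7  22.2]]
j1 [[681.1 132.5]
 [606.2 126. ]] 75.22541871139505 4.946241167151294
j2 [[673.5  12.8]
 [599.9  31.4]] 75.92206028010918 -14.216153228865597
knob [[ 514.7472511  -292.92021505]]
tips [[ 595.63365081 -264.19315914]
 [ 589.2048576  -331.85474376]]
pad [[ 375.14670892 -290.82396502]]
tray [[526.39767886 390.09779968]
 [499.30553    160.83118474]
 [371.72155758 174.27379769]
 [407.26097078 406.38795733]]
cam in tool [  73.20417484   -0.32930821 -170.22633456] [[-0.    -0.958 -0.287]
 [ 1.    -0.    -0.   ]
 [ 0.    -0.287  0.958]]
```

Run:
```python
from h import *
togo([560,40,280],0)
```

```text
shift cm [ 51.98 -43.76  -7.76] turn deg [-4.000e-02  1.000e-02  2.629e+01]
```

>>> {"fn": "send_rows", "kwargs": {
  "commands": [0,0,-6,0,0,0,8.5,8,-6,-7.8,0,0,0,8.5,12.5,-10.5,-7.8,0,0,8,8.5,17.5,-14.5,-7.8,0,0,16,8.5,22,-18.5,-7.8,0,0,26.3,8.5]
}}

```text
time: 0.88
ee_pos: [387.8, -356.4, 280.3]
ee_rot: [3.141, 0.008, 0.001]
ft_force: [1.6, 0.5, 0.5]
finger_gap: 84.7
```

Run:
```python
from h import *
rep();togo([560,40,280],0)
```

```text
t 0.88 p [ 387.8 -356.4  280.3] psi 0.31 tilt 0.04 F [1.6 0.5 0.5] gap 84.7 q [ 0.68  0.25 -0.02  1.77  0.01  1.12 -0.91]
 shift cm [ 17.43 -39.54   0.04] turn deg [ 0.01 -0.04  0.31]
```

>>> {"fn": "send_rows", "kwargs": {
  "commands": [17.4,-39.5,0,0,0,0,8.5,17.4,-39.5,0,0,0,0,8.5,17.4,-39.5,0,0,0,0,8.5,17.4,-39.5,0,0,0,0,8.5,17.4,-39.5,0,0,0,0,8.5]
}}

```text
time: 1.5
ee_pos: [510.6, -69.5, 280.3]
ee_rot: [3.141, 0.015, 0.001]
ft_force: [1.1, -0.4, 0.1]
finger_gap: 85.5
```

Run:
```python
from h import *
rep();togo([560,40,280],0)
```

```text
t 1.5 p [510.6 -69.5 280.3] psi 0.56 tilt 0.04 F [ 1.1 -0.4  0.1] gap 85.5 q [ 0.24  0.24 -0.23  1.79  0.06  1.12 -1.57]
 shift cm [  5.05 -10.9    0.03] turn deg [ 0.02 -0.03  0.56]
```

>>> {"fn": "send_rows", "kwargs": {
  "commands": [5,-11,0,0,0,0.5,8.5,5,-11,0,0,0,0.5,8.5,5,-11,0,0,0,0.5,8.5,5,-11,0,0,0,0.5,8.5]
}}

```text
time: 2.0
ee_pos: [558.7, 38.5, 279.8]
ee_rot: [3.141, 0.002, -0.001]
ft_force: [-0.8, -0.3, 0.8]
finger_gap: 84.6
```

Run:
```python
from h import *
rep(); d=cam("wrist","w1"); np.save("w1T.npy",d["T"])
```

```text
t 2.0 p [558.7  38.5 279.8] psi 0.07 tilt 0.06 F [-0.8 -0.3  0.8] gap 84.6 q [ 0.07  0.32 -0.28  1.68  0.1   1.15 -1.8 ]
```

View pics/w1.png

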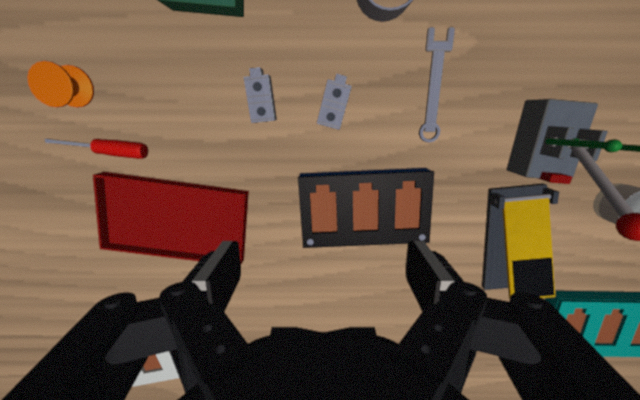

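```bash
cat >> h.py <<'E'
from scipy.optimize import minimize
def xf(p,P):
    c,s=np.cos(p[2]),np.sin(p[2]); P=np.asarray(P,float)
    return np.c_[p[0]+c*P[:,0]-s*P[:,1], p[1]+s*P[:,0]+c*P[:,1]]
JAW=np.array([[-32,-18],[32,-18],[32,-8],[42,-8],[42,8],[32,8],[32,18],[-32,18]],float)
PKT=np.array([[-34,-20],[34,-20],[34,-10],[46,-10],[46,10],[34,10],[34,20],[-34,20]],float)
S=4
def poly(m,d,P2,z,roi):
    P=np.c_[P2,np.full(len(P2),z)] if np.isscalar(z) else P2
    uv=(proj(d,P)-roi[:2]+0.5)*S-0.5
    cv2.fillPoly(m,[np.round(uv*16).astype(np.int32)],255,shift=4)
def shape(roi): return (int((roi[3]-roi[1])*S),int((roi[2]-roi[0])*S))
def r_jaw(d,p,roi,z0=0.,zvis=None):
    m=np.zeros(shape(roi),np.uint8); Q=xf(p,JAW); n=len(Q); lo=z0 if zvis is None else zvis
    poly(m,d,Q,z0+22,roi); poly(m,d,Q,lo,roi)
    for i in range(n):
        a,b=Q[i],Q[(i+1)%n]
        poly(m,d,np.array([[*a,lo],[*b,lo],[*b,z0+22],[*a,z0+22]]),None,roi) if False else poly(m,d,np.array([[*a,lo],[*b,lo],[*b,z0+22],[*a,z0+22]]),np.array([0]),roi)
    return m
def r_pk(d,p,roi,which=(-1,0,1)):
    out=np.zeros(shape(roi),np.uint8)
    for k in which:
        Q=PKT+[0,66*k]
        a=np.zeros(shape(roi),np.uint8); b=a.copy()
        poly(a,d,xf(p,Q),28.,roi); poly(b,d,xf(p,Q),35.,roi); out|=(a&b)
    return out
def crop(d,roi):
    u0,v0,u1,v1=roi; return cv2.resize(d["frame"][v0:v1,u0:u1],None,fx=S,fy=S,interpolation=cv2.INTER_CUBIC)
def fit(d,mask,rend,p0,roi):
    M=cv2.GaussianBlur(mask,(0,0),S*0.8).astype(float)
    def cost(x):
        p=[x[0],x[1],x[2]/50]
        r=cv2.GaussianBlur(rend(d,p,roi),(0,0),S*0.8).astype(float)
        return ((r-M)**2).sum()/255**2/S**2
    x0=np.array([p0[0],p0[1],p0[2]*50]); best=None
    for sc in (8,2):
        r=minimize(cost,x0,method="Nelder-Mead",options=dict(initial_simplex=np.vstack([x0]+[x0+sc*np.eye(3)[i] for i in range(3)]),xatol=.02,fatol=.01,maxiter=200)); x0=r.x
    return np.array([x0[0],x0[1],x0[2]/50]),r.fun
def m_grey(d,roi,smax=60):
    c=crop(d,roi); h=cv2.cvtColor(c,cv2.COLOR_RGB2HSV); m=(h[...,1]<smax).astype(np.uint8)*255
    n,l,s,_=cv2.connectedComponentsWithStats(m); 
    if n<2: return m
    k=1+np.argmax(s[1:,4]); m=(l==k).astype(np.uint8)*255
    cs,_=cv2.findContours(m,cv2.RETR_EXTERNAL,cv2.CHAIN_APPROX_NONE); cv2.drawContours(m,cs,-1,255,-1); return m
def m_cop(d,roi):
    c=crop(d,roi); h=cv2.cvtColor(c,cv2.COLOR_RGB2HSV); c=c.astype(int)
    return ((h[...,1]>95)&(c[...,0]>90)&(c[...,0]-c[...,1]>45)).astype(np.uint8)*255
def overlay(d,roi,mask,rm,name):
    c=crop(d,roi)[:,:,::-1].copy()
    for m,col in((mask,(0,255,0)),(rm,(0,0,255))):
        cs,_=cv2.findContours(m,cv2.RETR_LIST,cv2.CHAIN_APPROX_NONE); cv2.drawContours(c,cs,-1,col,1)
    f=min(1,780/c.shape[1],580/c.shape[0]); cv2.imwrite(f"pics/{name}.png",cv2.resize(c,None,fx=f,fy=f,interpolation=cv2.INTER_AREA))
E
python3 - <<'E'
s=open('h.py').read()
a=s.index("        poly(m,d,np.array([[*a,lo]"); b=s.index("\n",a)
s=s[:a]+"        poly(m,d,np.array([[*a,lo],[*b,lo],[*b,z0+22],[*a,z0+22]]),np.array([0]),roi)"+s[b:]
open('h.py','w').write(s)
E
cat > f1.py <<'E'
from h import *
d=cam("wrist","w1b")
for n,roi,p0 in (("jA",(230,55,295,135),(640,129,.08)),("jB",(305,60,365,140),(635,22,-.25))):
    M=m_grey(d,roi); p,c=fit(d,M,r_jaw,p0,roi); print(n,p[:2].round(2),np.degrees(p[2]).round(2),round(c,1),M.sum()/255/S/S); overlay(d,roi,M,r_jaw(d,p,roi),n)
roi=(298,165,436,250); M=m_cop(d,roi); p,c=fit(d,M,r_pk,(475,-31,-.05),roi); print("pk",p[:2].round(2),np.degrees(p[2]).round(2),round(c,1)); overlay(d,roi,M,r_pk(d,p,roi),"pk")
E
python3 f1.py
```

```text
jA [644.07 131.1 ] 5.56 9.5 1362.6875
jB [636.43  23.53] -14.75 0.9 1274.75
pk [477.61 -28.21] 2.78 30.6
```

Run:
```python
import cv2,numpy as np
a=[cv2.imread(f"pics/{n}.png") for n in("jA","jB","pk")]
H=max(x.shape[0] for x in a); W=sum(x.shape[1] for x in a)
c=np.zeros((H,W,3),np.uint8);x0=0
for x in a: c[:x.shape[0],x0:x0+x.shape[1]]=x;x0+=x.shape[1]
cv2.imwrite("pics/m1.png",cv2.resize(c,None,fx=780/W,fy=780/W))
```

```text
(no output)
```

View pics/m1.png

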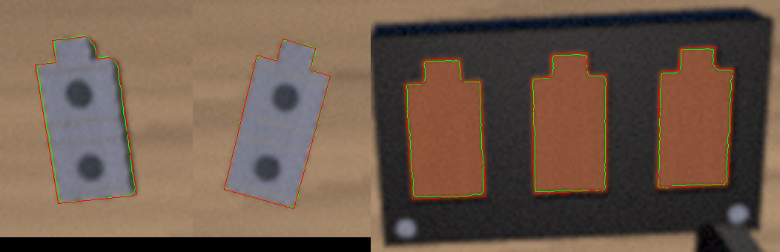

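Run:
```python
from h import *
rep();togo([636.4,23.5,110],np.radians(-14.75))
```

```text
t 2.1 p [558.7  37.3 280. ] psi -0.07 tilt 0.06 F [-0.3 -0.2  0.2] gap 84.9 q [ 0.07  0.32 -0.28  1.68  0.1   1.15 -1.81]
 shift cm [ 7.78  1.35 17.  ] turn deg [6.000e-02 1.000e-02 1.468e+01]
```

>>> {"fn": "send_rows", "kwargs": {
  "commands": [3,0.5,6,0,0,7,7,5.5,1,12,0,0,14.7,7,7.8,1.4,17,0,0,14.7,7,7.8,1.4,17,0,0,14.7,7,7.8,1.4,17,0,0,14.7,7]
}}

```text
time: 2.72
ee_pos: [637.5, 24.5, 111.5]
ee_rot: [-3.116, 0.402, -0.002]
ft_force: [0.5, 0.6, 0.2]
finger_gap: 69.8
```

Run:
```python
from h import *
rep();d=cam("wrist","w2");rep();togo([636.4,23.5,110],np.radians(-14.75))
```

```text
t 2.73 p [637.5  24.5 111.5] psi -14.7 tilt 0.08 F [0.5 0.6 0.2] gap 69.8 q [ 0.03  0.63 -0.2   1.63  0.15  0.89 -2.05]
t 2.77 p [638.1  24.9 112.6] psi -14.67 tilt 0.2 F [ 0.  -0.1  0.9] gap 70.0 q [ 0.03  0.62 -0.2   1.63  0.15  0.89 -2.05]
 shift cm [-0.13  0.18  0.26] turn deg [-0.06 -0.19  0.08]
```

View pics/w2.png

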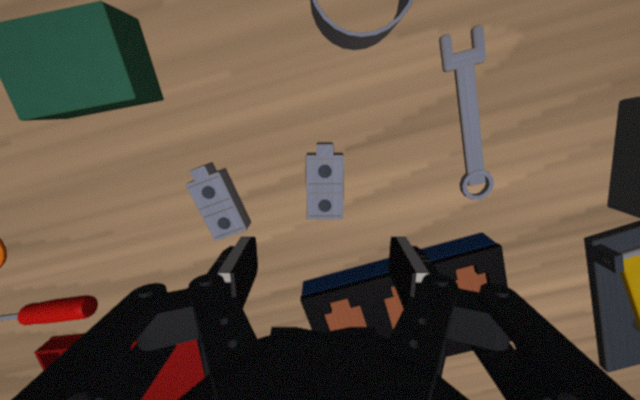

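Run:
```python
from h import *
d=cam("wrist","w2b"); rep()
P=[pose()[0]]
for n,roi,p0 in (("jA",(180,155,255,245),(644,131,.09)),("jB",(298,135,352,228),(636.4,23.5,-.257))):
    M=m_grey(d,roi); p,c=fit(d,M,r_jaw,p0,roi); print(n,p[:2].round(2),np.degrees(p[2]).round(2),round(c,1)); overlay(d,roi,M,r_jaw(d,p,roi),n+"2")
    if n=="jB": togo([p[0],p[1],8],p[2])
for i in range(4):
    cam("wrist"); P.append(pose()[0])
print(np.array(P).round(1))
```

```text
t 2.83 p [638.3  25.2 113.1] psi -14.65 tilt 0.26 F [ 0.1 -0.   0.1] gap 69.6 q [ 0.03  0.62 -0.2   1.63  0.15  0.89 -2.05]
jA [644.66 130.74] 5.45 51.3
jB [636.55  23.46] -15.0 16.9
 shift cm [-0.17  0.23 10.51] turn deg [-0.08 -0.24  0.35]
[[638.3  25.2 113.1]
 [638.3  25.3 113.1]
 [638.1  25.4 112.8]
 [637.9  25.4 112.4]
 [637.7  25.4 112. ]]
```

View pics/jB2.png

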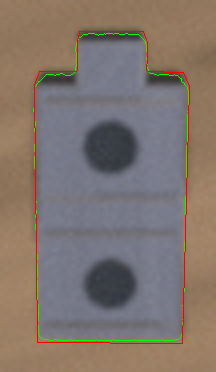

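>>> {"fn": "send_rows", "kwargs": {
  "commands": [-0.1,0.2,5,0,0,0.3,7,-0.1,0.2,9,0,0,0.3,6.5,-0.1,0.2,9,0,0,0.3,6,-0.1,0.2,9,0,0,0.3,6,-0.1,0.2,9,0,0,0.3,6]
}}

```text
time: 3.65
ee_pos: [637.3, 23.9, 22.4]
ee_rot: [-3.114, 0.408, -0.006]
ft_force: [-0.3, -0.3, -0.1]
finger_gap: 59.9
```

Run:
```python
from h import *
rep(); d=cam("wrist","w3");  rep(); togo([636.5,23.5,8],np.radians(-14.9))
```

```text
t 3.65 p [637.3  23.9  22.4] psi -14.92 tilt 0.22 F [-0.3 -0.3 -0.1] gap 59.9 q [ 0.01  0.75 -0.17  1.67  0.18  0.74 -2.08]
t 3.7 p [637.1  23.8  22.1] psi -14.92 tilt 0.19 F [0.6 0.2 0.5] gap 59.8 q [ 0.01  0.75 -0.17  1.67  0.18  0.74 -2.08]
 shift cm [-0.05  0.05  1.41] turn deg [-0.06 -0.18 -0.02]
```

View pics/w3.png

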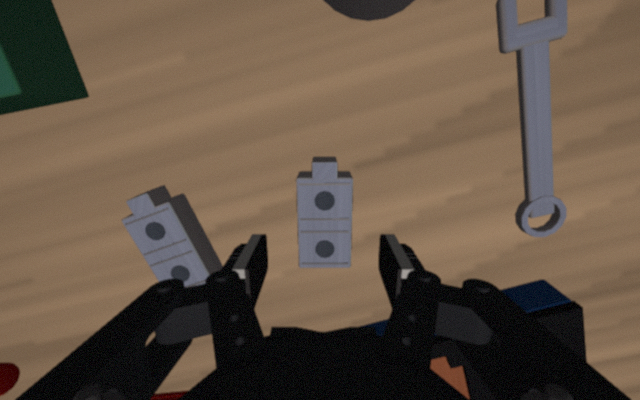

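Run:
```python
from h import *
d=cam("wrist"); p,r=pose()
for q in ([0,0,0],[0,30,0],[11,30,-4],[-11,30,-4],[11,-30,-4],[-11,-30,-4],[0,0,-19]): print(q,proj(d,p+r.apply(q)).round(0))
roi=(285,145,365,278); M=m_grey(d,roi); p,c=fit(d,M,r_jaw,(636.4,23.5,-.257),roi); print(p[:2].round(2),np.degrees(p[2]).round(2),round(c,1)); overlay(d,roi,M,r_jaw(d,p,roi),"jB3")
rep(); togo([*p[:2],8],p[2])
```

```text
[0, 0, 0] [[324. 225.]]
[0, 30, 0] [[370. 225.]]
[11, 30, -4] [[372. 212.]]
[-11, 30, -4] [[370. 244.]]
[11, -30, -4] [[276. 212.]]
[-11, -30, -4] [[277. 244.]]
[0, 0, -19] [[324. 238.]]
[636.68  23.44] -14.74 74.9
t 3.75 p [636.8  23.7  21.8] psi -14.93 tilt 0.16 F [ 0.6 -0.6 -0.1] gap 60.1 q [ 0.01  0.75 -0.17  1.67  0.18  0.74 -2.08]
 shift cm [-0.    0.03  1.38] turn deg [-0.05 -0.15 -0.19]
```

View pics/jB3.png

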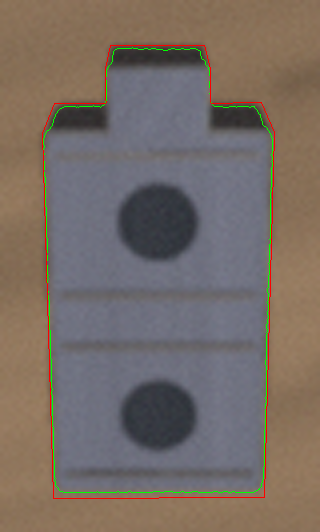

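Run:
```python
from h import *
d=cam("wrist"); p,r=pose()
for x in (11,-11):
  for z in (0,-4,-8,-19,-30,-40): print(x,z,proj(d,p+r.apply([[x,30,z],[x,-30,z],[x,-44.5,z]])).round(0).tolist())
zoom(d,"w4",(220,200,440,340),3.5)
```

```text
11 0 [[371.0, 210.0], [277.0, 210.0], [254.0, 210.0]]
11 -4 [[372.0, 212.0], [276.0, 212.0], [253.0, 212.0]]
11 -8 [[373.0, 214.0], [275.0, 214.0], [251.0, 214.0]]
11 -19 [[376.0, 221.0], [272.0, 221.0], [247.0, 221.0]]
11 -30 [[380.0, 229.0], [268.0, 229.0], [241.0, 229.0]]
11 -40 [[383.0, 237.0], [265.0, 237.0], [236.0, 237.0]]
-11 0 [[369.0, 241.0], [278.0, 241.0], [256.0, 241.0]]
-11 -4 [[370.0, 244.0], [277.0, 244.0], [255.0, 244.0]]
-11 -8 [[371.0, 246.0], [276.0, 246.0], [254.0, 246.0]]
-11 -19 [[374.0, 255.0], [274.0, 255.0], [249.0, 255.0]]
-11 -30 [[377.0, 265.0], [270.0, 265.0], [244.0, 265.0]]
-11 -40 [[381.0, 275.0], [267.0, 275.0], [239.0, 275.0]]
```

View pics/w4.png

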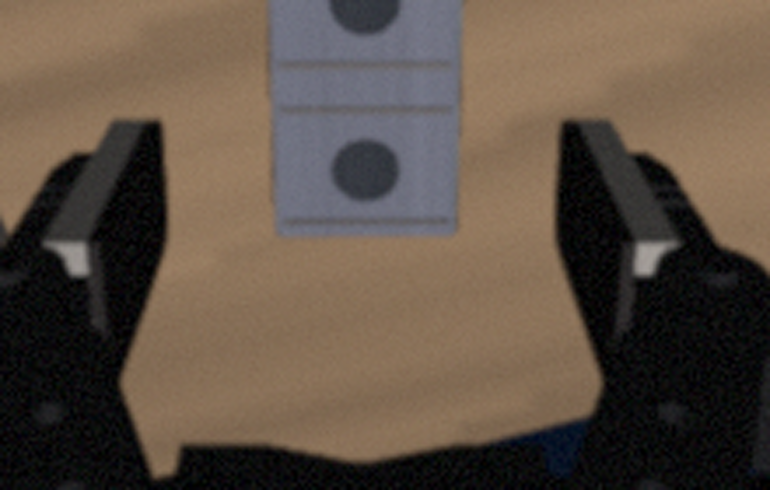

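>>> {"fn": "send_rows", "kwargs": {
  "commands": [0,0,1.3,0,0,0,6,0,0,1.3,0,0,0,6,0,0,1.3,0,0,0,6,0,0,1.3,0,0,0,6]
}}

```text
time: 4.3
ee_pos: [635.7, 23.7, 7.2]
ee_rot: [-3.115, 0.408, -0.0]
ft_force: [-0.8, -0.3, 0.7]
finger_gap: 59.8
```

Run:
```python
from h import *
rep(); d=cam("wrist"); zoom(d,"w5",(220,160,440,300),3.5)
d=cam("scene"); c=proj(d,[[636,23,20]])[0].astype(int); zoom(d,"s5",(c[0]-60,c[1]-60,c[0]+60,c[1]+40),6)
```

```text
t 4.3 p [635.7  23.7   7.2] psi -14.92 tilt 0.01 F [-0.8 -0.3  0.7] gap 59.8 q [ 0.01  0.77 -0.17  1.67  0.18  0.71 -2.08]
```

View pics/w5.png

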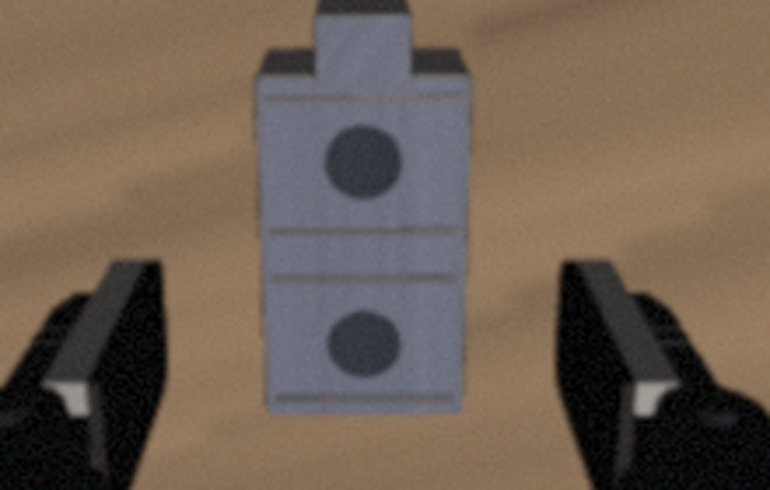

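View pics/s5.png

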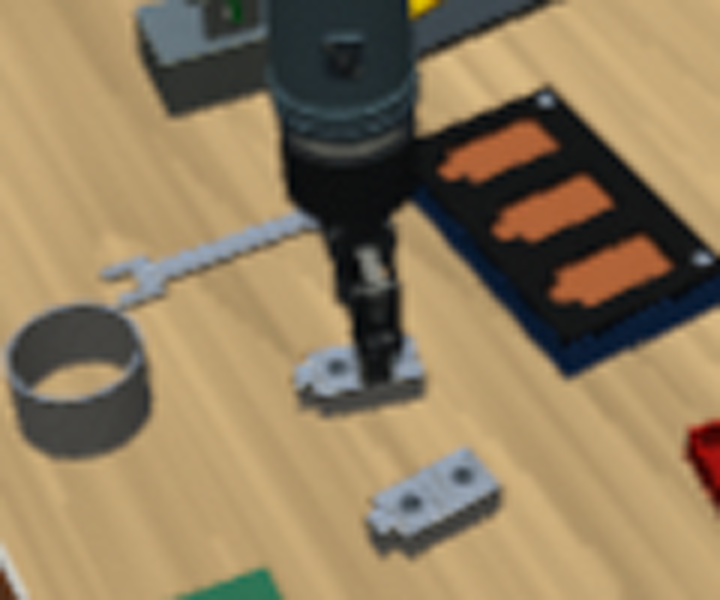

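>>> {"fn": "send_rows", "kwargs": {
  "commands": [0,0,0,0,0,0,3,0,0,0,0,0,0,2,0,0,0,0,0,0,2,0,0,0,0,0,0,2,0,0,0,0,0,0,2]
}}

```text
time: 5.03
ee_pos: [635.5, 23.7, 7.1]
ee_rot: [-3.115, 0.408, 0.0]
ft_force: [0.0, -0.3, -0.9]
finger_gap: 20.5
```

Run:
```python
from h import *
rep(); d=cam("wrist"); zoom(d,"w6",(220,160,440,300),3.5)
d=cam("scene"); c=proj(d,[[636,23,20]])[0].astype(int); zoom(d,"s6",(c[0]-60,c[1]-60,c[0]+60,c[1]+40),6)
```

```text
t 5.03 p [635.5  23.7   7.1] psi -14.92 tilt 0.0 F [ 0.  -0.3 -0.9] gap 20.5 q [ 0.01  0.77 -0.17  1.68  0.18  0.71 -2.08]
```

View pics/w6.png

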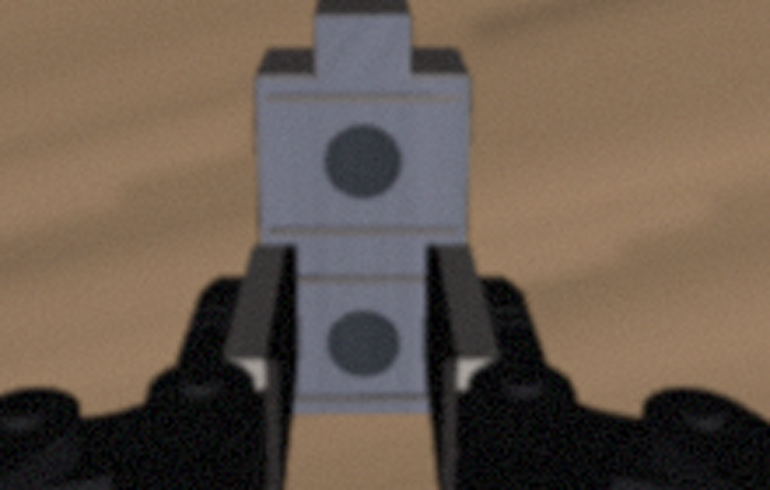

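View pics/s6.png

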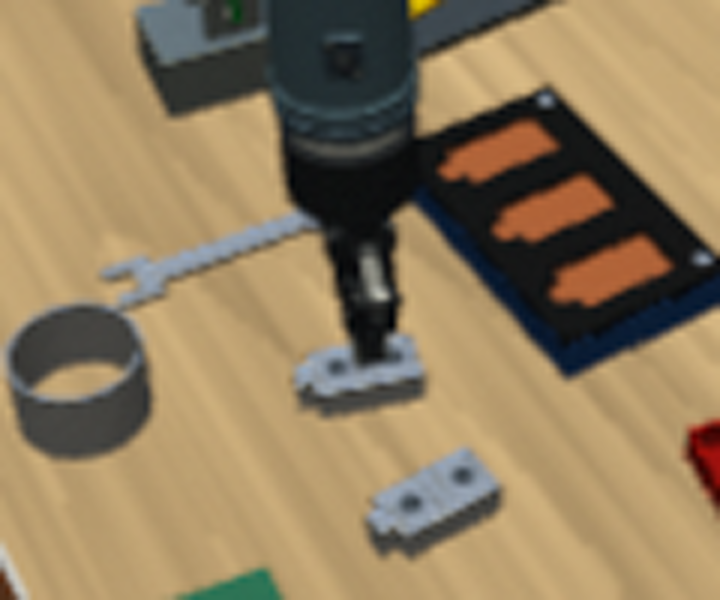

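>>> {"fn": "send_rows", "kwargs": {
  "commands": [0,0,0,0,0,0,6,0,0,0,0,0,0,6,0,0,0,0,0,0,6,0,0,1,0,0,0,6,0,0,1.5,0,0,0,6]
}}

```text
time: 5.75
ee_pos: [634.9, 23.6, -9.0]
ee_rot: [3.115, -0.408, -0.002]
ft_force: [0.2, 0.9, 0.4]
finger_gap: 60.4
```

Run:
```python
from h import *
rep(); d=cam("wrist"); zoom(d,"w7",(220,160,440,300),3.5)
d=cam("scene"); c=proj(d,[[636,23,20]])[0].astype(int); zoom(d,"s7",(c[0]-60,c[1]-60,c[0]+60,c[1]+40),6);rep()
```

```text
t 5.75 p [634.9  23.6  -9. ] psi -14.92 tilt 0.07 F [0.2 0.9 0.4] gap 60.4 q [ 0.01  0.79 -0.17  1.68  0.19  0.69 -2.09]
t 5.85 p [634.6  23.6  -9.1] psi -14.91 tilt 0.11 F [-0.4  0.1 -0.7] gap 60.0 q [ 0.01  0.79 -0.17  1.68  0.19  0.69 -2.09]
```

View pics/w7.png

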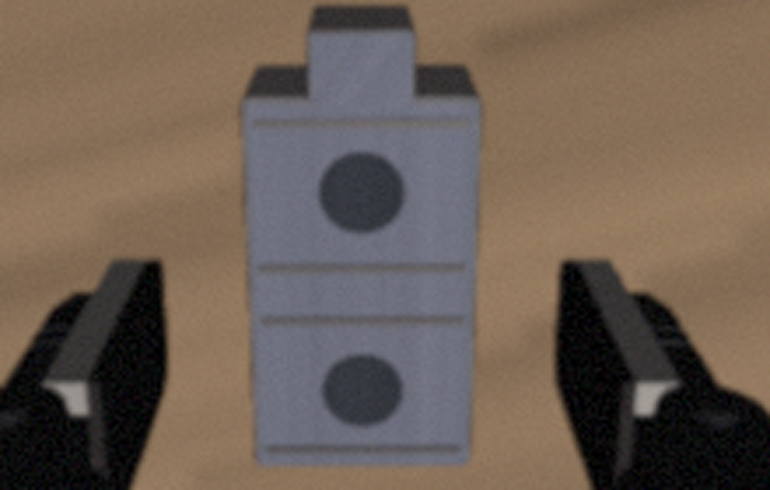

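View pics/s7.png

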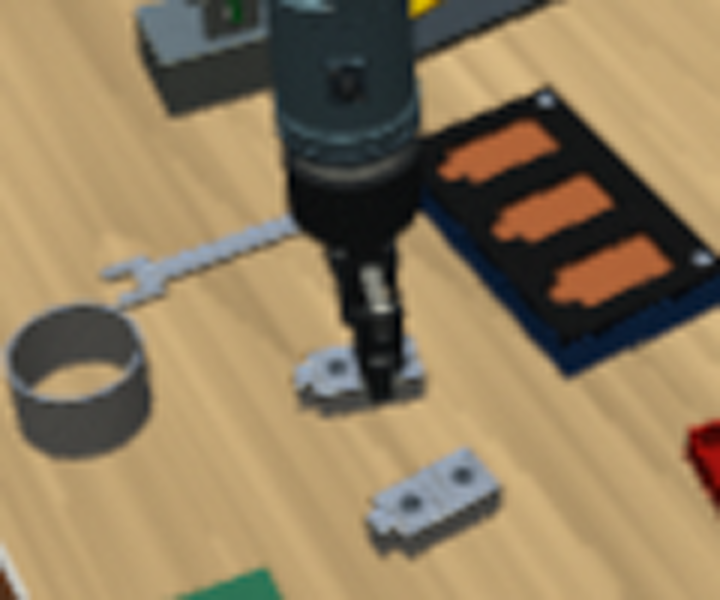

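>>> {"fn": "send_rows", "kwargs": {
  "commands": [0.3,0,1.05,0,0,0,6,0.3,0,1.05,0,0,0,6,0.3,0,1.05,0,0,0,3,0.3,0,1.05,0,0,0,2.5,0.3,0,1.05,0,0,0,2.5]
}}

```text
time: 6.48
ee_pos: [638.7, 22.9, -18.0]
ee_rot: [-3.115, 0.408, -0.001]
ft_force: [-0.6, -0.2, 3.5]
finger_gap: 34.5
```

>>> {"fn": "send_rows", "kwargs": {
  "commands": [0,0,0,0,0,0,2.5,0,0,0,0,0,0,2.5]
}}

```text
time: 6.72
ee_pos: [638.7, 22.9, -18.0]
ee_rot: [-3.115, 0.408, -0.001]
ft_force: [-1.2, -0.5, 5.4]
finger_gap: 34.5
```

Run:
```python
from h import *
rep(); d=cam("wrist"); zoom(d,"w8",(220,160,440,300),3.5)
d=cam("scene"); c=proj(d,[[636,23,20]])[0].astype(int); zoom(d,"s8",(c[0]-60,c[1]-60,c[0]+60,c[1]+40),6);rep()
```

```text
t 6.72 p [638.7  22.9 -18. ] psi -14.92 tilt 0.03 F [-1.2 -0.5  5.4] gap 34.5 q [ 0.01  0.81 -0.16  1.67  0.19  0.68 -2.09]
t 6.83 p [638.7  22.9 -18. ] psi -14.92 tilt 0.02 F [-1.5  0.   5.9] gap 34.5 q [ 0.01  0.81 -0.16  1.67  0.19  0.68 -2.09]
```

View pics/w8.png

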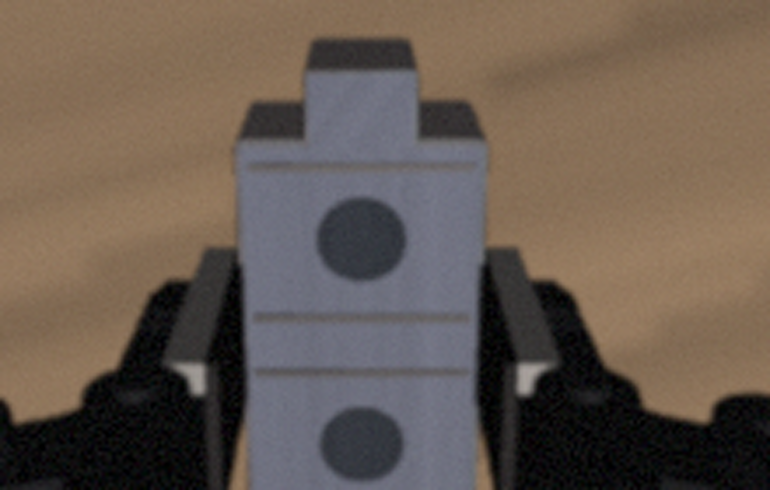

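View pics/s8.png

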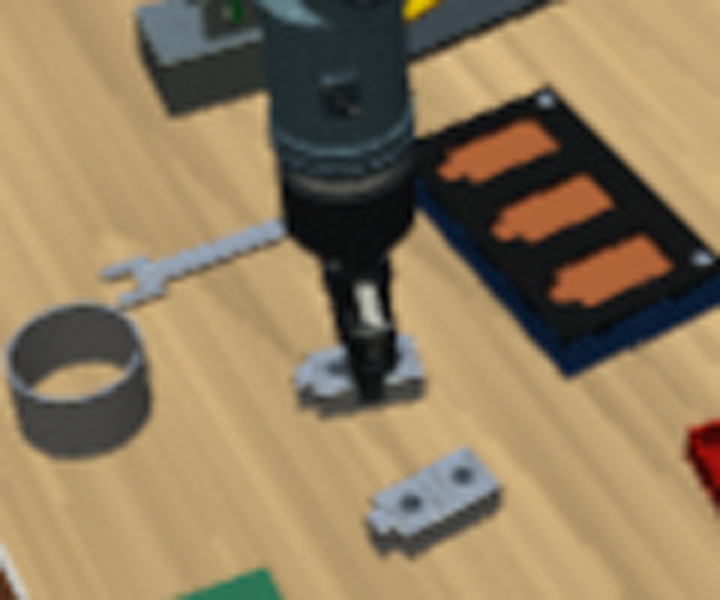

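>>> {"fn": "send_rows", "kwargs": {
  "commands": [0,0,-3,0,0,0,2.5,0,0,-8,0,0,0,2.5,0,0,-10,0,0,0,2.5,0,0,-10,0,0,0,2.5]
}}

```text
time: 7.32
ee_pos: [639.0, 22.9, 82.0]
ee_rot: [-3.115, 0.408, -0.003]
ft_force: [0.4, 0.4, -4.9]
finger_gap: 34.2
```

Run:
```python
from h import *
rep(); d=cam("wrist","w9");rep();togo([481,-94,82],np.radians(2.8))
```

```text
t 7.33 p [639.   22.9  82. ] psi -14.93 tilt 0.1 F [ 0.4  0.4 -4.9] gap 34.2 q [ 0.03  0.67 -0.19  1.65  0.16  0.84 -2.06]
t 7.38 p [637.7  22.7  80.4] psi -14.92 tilt 0.07 F [-1.6 -0.2 -4.3] gap 34.1 q [ 0.03  0.67 -0.19  1.65  0.16  0.84 -2.06]
 shift cm [-12.14  15.31  -0.13] turn deg [  0.02   0.07 -17.72]
```

View pics/w9.png

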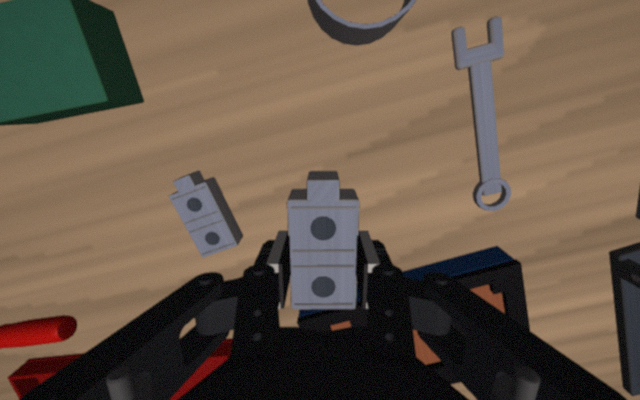

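>>> {"fn": "send_rows", "kwargs": {
  "commands": [-3,4,0,0,0,-6,2.5,-6,8,0,0,0,-12,2.5,-9,11.5,0,0,0,-17.7,2.5,-12.1,15.3,0,0,0,-17.7,2.5,-12.1,15.3,0,0,0,-17.7,2.5]
}}

```text
time: 8.0
ee_pos: [476.2, -96.8, 79.1]
ee_rot: [3.14, 0.068, -0.013]
ft_force: [-0.0, 0.6, -4.2]
finger_gap: 33.8
```

>>> {"fn": "send_rows", "kwargs": {
  "commands": [0,0,0,0,0,0,2.5,0,0,0,0,0,0,2.5]
}}

```text
time: 8.25
ee_pos: [482.8, -92.7, 81.0]
ee_rot: [-3.14, -0.079, 0.0]
ft_force: [-0.7, 0.4, -3.3]
finger_gap: 34.1
```

Run:
```python
from h import *
rep(); d=cam("wrist","w10");rep();togo([481,-94,82],np.radians(2.8))
```

```text
t 8.25 p [482.8 -92.7  81. ] psi 2.87 tilt 0.05 F [-0.7  0.4 -3.3] gap 34.1 q [ 0.33  0.47 -0.28  2.03  0.2   0.67 -1.61]
t 8.3 p [482.8 -92.7  81.1] psi 2.87 tilt 0.04 F [ 0.  -0.5 -3.6] gap 34.4 q [ 0.33  0.47 -0.28  2.03  0.2   0.67 -1.61]
 shift cm [-0.19  0.12 -0.09] turn deg [-0.04 -0.    0.07]
```

View pics/w10.png

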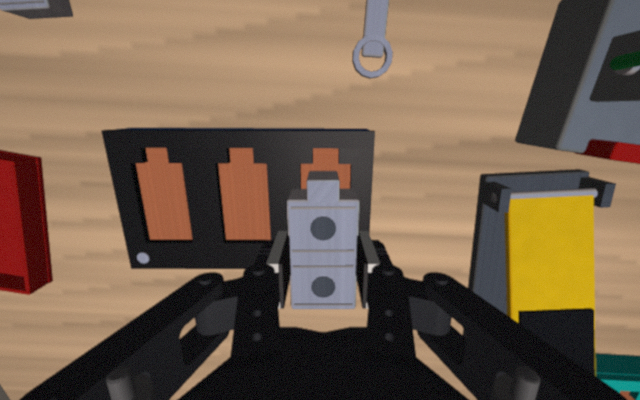

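```bash
cat >> h.py <<'E'
def r_top(z0):
    def f(d,p,roi):
        m=np.zeros(shape(roi),np.uint8); poly(m,d,xf(p,JAW),z0+22.,roi); return m
    return f
def m_top(d,roi,vmin=90,holes=True):
    c=crop(d,roi); h=cv2.cvtColor(c,cv2.COLOR_RGB2HSV); m=((h[...,1]<75)&(h[...,2]>vmin)).astype(np.uint8)*255
    n,l,s,_=cv2.connectedComponentsWithStats(m); k=1+np.argmax(s[1:,4]); m=(l==k).astype(np.uint8)*255
    cs,_=cv2.findContours(m,cv2.RETR_EXTERNAL,cv2.CHAIN_APPROX_NONE); cv2.drawContours(m,cs,-1,255,-1); return m
def intool(p):
    """object pose p(x,y,yaw) in tool frame (mm, deg)"""
    q,r=pose(); x=r.apply([1,0,0]); psi=np.arctan2(x[1],x[0]); v=r.inv().apply([p[0]-q[0],p[1]-q[1],0])
    return v[:2].round(2),np.degrees(psi-p[2]).round(2)
def pock(p,k): return np.array([*xf(p,[[0,66*k]])[0],p[2]])
E
cat > f2.py <<'E'
import sys
from h import *
d=cam("wrist"); q,r=pose(); z0=q[2]+18
roi=(283,165,365,232); M=m_top(d,roi); j,c=fit(d,M,r_top(z0),(q[0]-2,q[1],.05),roi); overlay(d,roi,M,r_top(z0)(d,j,roi),"t1"); print("jaw",j[:2].round(2),np.degrees(j[2]).round(2),round(c,1),"in tool",intool(j))
roi=(105,130,283,265) ; M=m_cop(d,roi); rf=lambda d,p,roi:r_pk(d,p,roi,(0,1)); p,c=fit(d,M,rf,(477.6,-28.2,.0485),roi); overlay(d,roi,M,rf(d,p,roi),"t2"); print("demag",p[:2].round(2),np.degrees(p[2]).round(2),round(c,1))
t=pock(p,-1); print("pocket in tool",intool(t)); rep()
a,b=intool(t),intool(j); print("shift needed tool mm",a[0]-b[0],"turn",a[1]-b[1])
E
python3 f2.py
```

```text
jaw [481.75 -92.53] 3.29 278.9 in tool (array([-0.97, -0.39]), np.float64(-0.43))
demag [477.83 -28.58] 2.66 12.0
pocket in tool (array([-1.92,  1.54]), np.float64(0.2))
t 8.35 p [482.7 -92.9  81.2] psi 2.86 tilt 0.03 F [-0.7  0.4 -3.8] gap 34.4 q [ 0.33  0.47 -0.28  2.03  0.2   0.67 -1.61]
shift needed tool mm [-0.95  1.93] turn 0.63
```

View pics/t1.png

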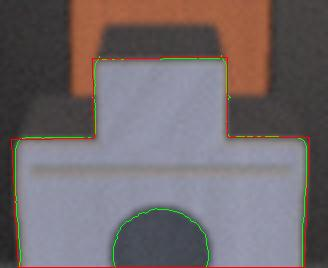

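View pics/t2.png

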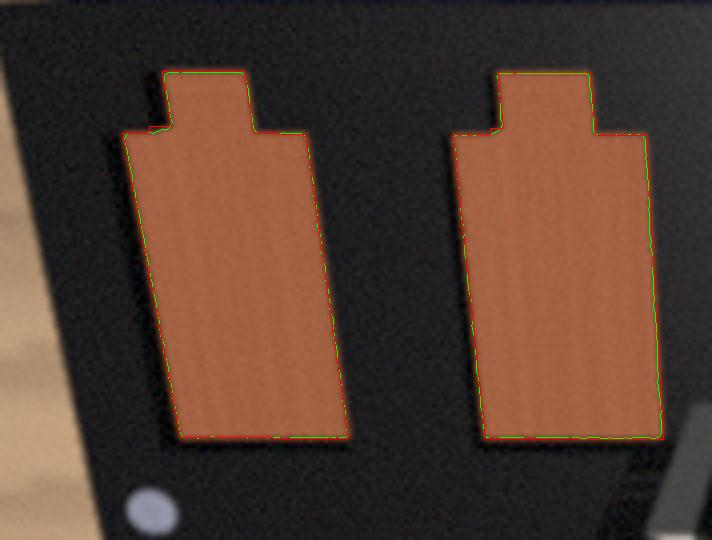

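```bash
sed -i 's/roi=(283,165,365,232)/roi=(283,165,365,246)/' f2.py; python3 f2.py
```

```text
jaw [481.64 -92.51] 2.88 32.8 in tool (array([-0.94, -0.59]), np.float64(-0.03))
demag [477.87 -28.5 ] 2.64 12.8
pocket in tool (array([-1.77,  1.29]), np.float64(0.21))
t 8.4 p [482.6 -93.1  81.3] psi 2.85 tilt 0.02 F [ 0.3 -0.8 -4. ] gap 34.1 q [ 0.33  0.47 -0.28  2.03  0.2   0.67 -1.61]
shift needed tool mm [-0.83  1.88] turn 0.24
```

View pics/t1.png

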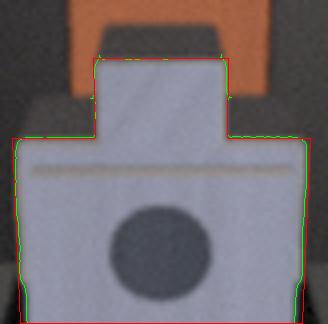

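>>> {"fn": "send_rows", "kwargs": {
  "commands": [-0.08,0.19,0,0,0,0.2,2.5,-0.08,0.19,3,0,0,0.2,2.5,-0.08,0.19,5.6,0,0,0.2,2.5,-0.08,0.19,5.6,0,0,0.2,2.5,-0.08,0.19,5.6,0,0,0.2,2.5]
}}

```text
time: 9.02
ee_pos: [482.1, -95.8, 26.3]
ee_rot: [3.141, 0.071, 0.002]
ft_force: [1.0, -0.8, -3.8]
finger_gap: 34.5
```

>>> {"fn": "send_rows", "kwargs": {
  "commands": [0,0,0,0,0,0,2.5,0,0,0,0,0,0,2.5]
}}

```text
time: 9.28
ee_pos: [482.0, -95.9, 26.3]
ee_rot: [3.14, 0.071, 0.002]
ft_force: [-0.0, 0.5, -4.7]
finger_gap: 34.0
```

Run:
```python
from h import *
rep(); d=cam("wrist","w11");
zoom(d,"w11z",(60,90,420,330),2.2)
```

```text
t 9.28 p [482.  -95.9  26.3] psi 2.57 tilt 0.09 F [-0.   0.5 -4.7] gap 34.0 q [ 0.3   0.57 -0.24  2.05  0.25  0.55 -1.65]
```

View pics/w11z.png

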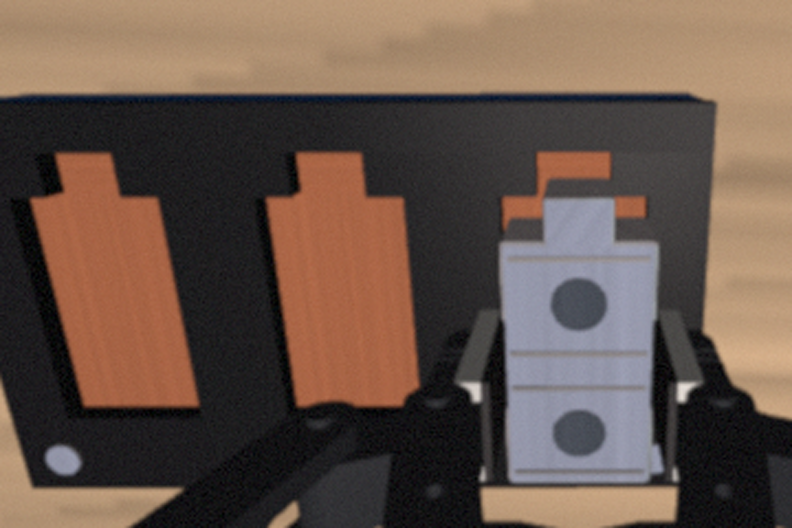

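```bash
cat > f3.py <<'E'
import sys
from h import *
# usage: f3 jawroi(4) pkroi(4) ks target_k zoff
a=sys.argv; jr=tuple(map(int,a[1].split(','))); pr=tuple(map(int,a[2].split(','))); ks=tuple(map(int,a[3].split(','))); k=int(a[4]); zo=float(a[5])
d=cam("wrist"); q,r=pose(); z0=q[2]+zo
M=m_top(d,jr); j,c=fit(d,M,r_top(z0),(q[0]-1,q[1],.047),jr); overlay(d,jr,M,r_top(z0)(d,j,jr),"t1"); print("jaw",j[:2].round(2),np.degrees(j[2]).round(2),round(c,1),"in tool",intool(j))
M=m_cop(d,pr); rf=lambda d,p,roi:r_pk(d,p,roi,ks); p,c=fit(d,M,rf,(477.8,-28.5,.0465),pr); overlay(d,pr,M,rf(d,p,pr),"t2"); print("demag",p[:2].round(2),np.degrees(p[2]).round(2),round(c,1))
t=pock(p,k); rep()
A,b=intool(t),intool(j); print("shift needed tool mm",A[0]-b[0],"turn",A[1]-b[1], "underside z",z0)
E
python3 f3.py 283,175,362,240 70,155,256,270 0,1 -1 18
python3 -c "
import cv2
a=cv2.imread('pics/t1.png');b=cv2.imread('pics/t2.png');import numpy as np
H=max(a.shape[0],b.shape[0]);c=np.zeros((H,a.shape[1]+b.shape[1],3),np.uint8);c[:a.shape[0],:a.shape[1]]=a;c[:b.shape[0],a.shape[1]:]=b;cv2.imwrite('pics/t12.png',cv2.resize(c,None,fx=.75,fy=.75))"
```

```text
jaw [480.64 -95.3 ] 2.55 17.2 in tool (array([-1.05, -0.58]), np.float64(0.03))
demag [477.84 -28.61] 2.65 35.6
t 9.38 p [481.7 -95.8  26. ] psi 2.57 tilt 0.04 F [-0.2 -1.1 -3.8] gap 34.7 q [ 0.3   0.57 -0.24  2.05  0.25  0.55 -1.65]
shift needed tool mm [ 0.29 -0.76] turn -0.11 underside z 44.01004328356011
```

View pics/t12.png

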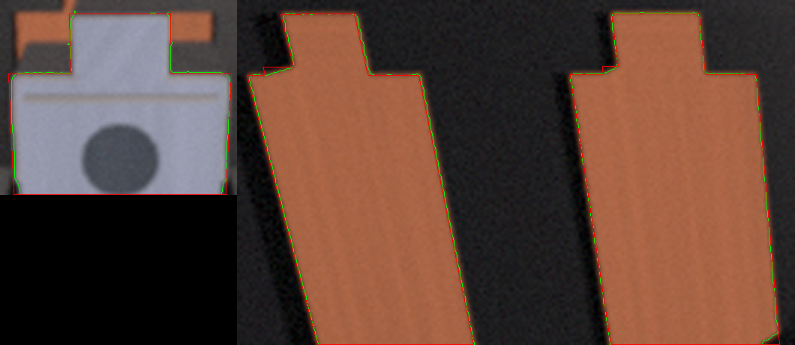

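>>> {"fn": "send_rows", "kwargs": {
  "commands": [0.03,-0.08,0,0,0,-0.1,2.5,0.03,-0.08,0.5,0,0,-0.1,2.5,0.03,-0.08,0.9,0,0,-0.1,2.5,0.03,-0.08,1.3,0,0,-0.1,2.5,0.03,-0.08,1.3,0,0,-0.1,2.5]
}}

```text
time: 10.0
ee_pos: [481.3, -94.9, 12.1]
ee_rot: [-3.141, -0.073, 0.001]
ft_force: [-0.4, 0.1, -3.8]
finger_gap: 34.4
```

Run:
```python
from h import *
rep(); d=cam("wrist","w12");rep()
zoom(d,"w12z",(60,90,420,330),2.2)
```

```text
t 10.0 p [481.3 -94.9  12.1] psi 2.68 tilt 0.05 F [-0.4  0.1 -3.8] gap 34.4 q [ 0.29  0.6  -0.23  2.05  0.26  0.52 -1.66]
t 10.05 p [481.5 -94.9  12.3] psi 2.68 tilt 0.03 F [ 1.   0.6 -3.4] gap 34.3 q [ 0.29  0.59 -0.23  2.05  0.26  0.52 -1.66]
```

View pics/w12z.png

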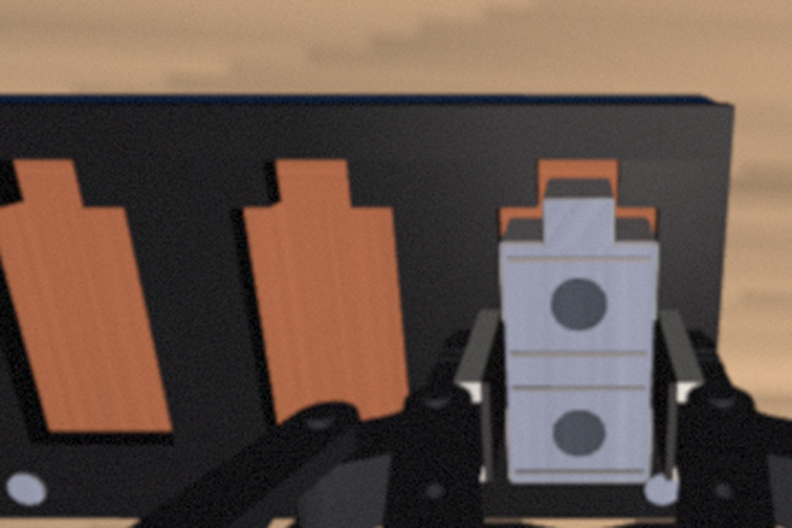

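>>> {"fn": "send_rows", "kwargs": {
  "commands": [0,0,0.2,0,0,0,2.5,0,0,0.2,0,0,0,2.5,0,0,0.2,0,0,0,2.5]
}}

```text
time: 10.42
ee_pos: [481.7, -95.0, 10.6]
ee_rot: [3.141, 0.073, 0.0]
ft_force: [0.5, 0.0, -3.8]
finger_gap: 34.1
```

Run:
```python
from h import *
rep()
```

```text
t 10.43 p [481.7 -95.   10.6] psi 2.68 tilt 0.0 F [ 0.5  0.  -3.8] gap 34.1 q [ 0.29  0.6  -0.23  2.05  0.27  0.52 -1.66]
```

Release and rise.

>>> {"fn": "send_rows", "kwargs": {
  "commands": [0,0,0.1,0,0,0,2.5,0,0,0.1,0,0,0,4.5,0,0,0.1,0,0,0,5.5,0,0,0.1,0,0,0,5.5,0,0,0.1,0,0,0,5.5]
}}

```text
time: 11.05
ee_pos: [481.7, -94.9, 9.6]
ee_rot: [3.141, 0.073, 0.0]
ft_force: [0.7, 1.0, -0.9]
finger_gap: 54.9
```

>>> {"fn": "send_rows", "kwargs": {
  "commands": [0,0,-3,0,0,0,5.5,0,0,-8,0,0,0,6,0,0,-13,0,0,0,6,0,0,-13,0,0,0,6,0,0,-13,0,0,0,6]
}}

```text
time: 11.68
ee_pos: [481.1, -95.0, 139.2]
ee_rot: [3.141, 0.073, -0.001]
ft_force: [-0.7, 0.5, -0.6]
finger_gap: 60.0
```

Run:
```python
from h import *
rep(); d=cam("wrist","w13");rep()
```

```text
t 11.68 p [481.1 -95.  139.2] psi 2.68 tilt 0.04 F [-0.7  0.5 -0.6] gap 60.0 q [ 0.36  0.38 -0.32  1.99  0.16  0.8  -1.57]
t 11.72 p [480.7 -94.9 138.6] psi 2.68 tilt 0.12 F [-0.2 -0.7 -0.1] gap 59.9 q [ 0.36  0.38 -0.32  1.99  0.16  0.8  -1.57]
```

View pics/w13.png

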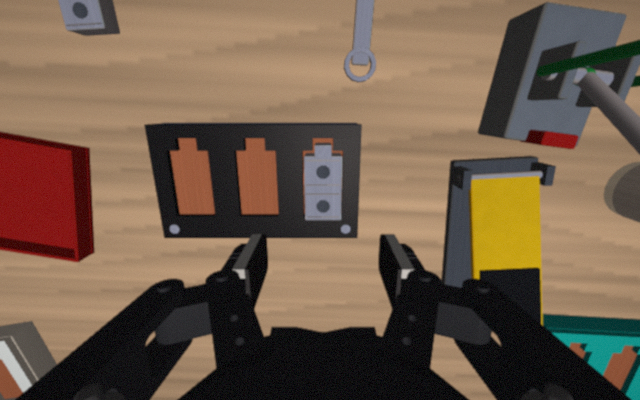

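Run:
```python
from h import *
d=cam("wrist")
roi=(296,138,350,226)
for z0 in (24,28,33):
    M=m_top(d,roi); j,c=fit(d,M,r_top(z0),(481,-94.5,.047),roi); print(z0,j[:2].round(2),np.degrees(j[2]).round(2),round(c,1))
roi=(160,130,290,220);M=m_cop(d,roi); rf=lambda d,p,roi:r_pk(d,p,roi,(0,1)); p,c=fit(d,M,rf,(477.8,-28.5,.0465),roi); print(pock(p,-1),pock(p,1),c)
togo([644.5,130.8,110],np.radians(5.4))
```

```text
24 [479.63 -94.53] 2.52 8.2
28 [480.58 -94.49] 2.69 2.6
33 [481.87 -94.51] 2.82 27.1
[ 4.80687647e+02 -9.43706985e+01  4.57930831e-02] [4.74645073e+02 3.74909232e+01 4.57930831e-02] 15.752136678200692
 shift cm [ 17.45 -21.77   2.79] turn deg [-0.04  0.15 -2.72]
```

>>> {"fn": "send_rows", "kwargs": {
  "commands": [4,-5,0,0,0,-2.7,6,8,-10,0,0,0,-2.7,6,12,-15,1,0,0,-2.7,6,17.4,-21.8,2.8,0,0,-2.7,6,17.4,-21.8,2.8,0,0,-2.7,6]
}}

```text
time: 12.4
ee_pos: [644.8, 135.1, 108.8]
ee_rot: [-3.136, -0.153, 0.005]
ft_force: [0.1, -0.9, 0.1]
finger_gap: 60.0
```

>>> {"fn": "send_rows", "kwargs": {
  "commands": [0,0,0,0,0,0,6,0,0,0,0,0,0,6]
}}

```text
time: 12.65
ee_pos: [644.3, 129.6, 110.2]
ee_rot: [3.137, 0.146, -0.004]
ft_force: [0.0, 0.1, 0.1]
finger_gap: 60.1
```

Run:
```python
from h import *
rep(); d=cam("wrist","w14");rep();print(proj(d,[[644.5,130.8,22]]))
```

```text
t 12.65 p [644.3 129.6 110.2] psi 5.34 tilt 0.16 F [0.  0.1 0.1] gap 60.1 q [-0.05  0.67 -0.32  1.57  0.25  0.94 -1.93]
t 12.7 p [644.5 129.1 110.8] psi 5.3 tilt 0.13 F [ 0.5 -0.6 -0.7] gap 60.4 q [-0.05  0.67 -0.32  1.57  0.25  0.94 -1.93]
[[321.91767171 187.97744797]]
```

View pics/w14.png

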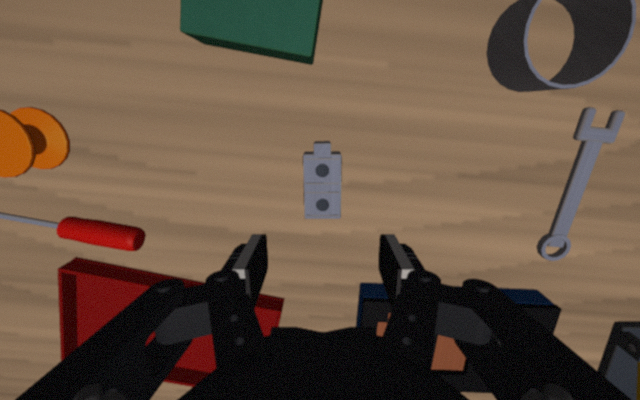

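Run:
```python
from h import *
d=cam("wrist"); roi=(296,135,350,225); M=m_top(d,roi); j,c=fit(d,M,r_top(0),(644.5,130.8,.095),roi); print(j[:2].round(2),np.degrees(j[2]).round(2),c)
rep();togo([j[0]+1,j[1],-18.5],j[2])
```

```text
[644.83 130.71] 5.8 3.4134467512495195
t 12.75 p [644.7 129.  111.2] psi 5.28 tilt 0.09 F [0.4 0.3 0.6] gap 60.1 q [-0.05  0.67 -0.32  1.57  0.25  0.94 -1.93]
 shift cm [ 0.14 -0.17 12.97] turn deg [ 0.07  0.06 -0.53]
```

>>> {"fn": "send_rows", "kwargs": {
  "commands": [0.1,-0.2,5,0,0,-0.5,6,0.1,-0.2,10,0,0,-0.5,6,0.1,-0.2,11.5,0,0,-0.5,6,0.1,-0.2,11.5,0,0,-0.5,6,0.1,-0.2,11.5,0,0,-0.5,6]
}}

```text
time: 13.38
ee_pos: [647.8, 133.3, -1.2]
ee_rot: [-3.137, -0.16, -0.005]
ft_force: [-0.5, 0.3, -0.2]
finger_gap: 59.9
```

Run:
```python
from h import *
rep();cam("wrist");cam("wrist"); d=cam("wrist","w15");rep();togo([645.8,130.7,-18],np.radians(5.7))
```

```text
t 13.38 p [647.8 133.3  -1.2] psi 5.85 tilt 0.2 F [-0.5  0.3 -0.2] gap 59.9 q [-0.08  0.82 -0.28  1.6   0.3   0.76 -1.97]
t 13.53 p [647.4 133.3  -1.6] psi 5.87 tilt 0.16 F [-0.   0.2 -0.7] gap 60.0 q [-0.08  0.83 -0.28  1.6   0.3   0.76 -1.97]
 shift cm [-0.19  0.24  1.64] turn deg [-0.02 -0.16  0.17]
```

View pics/w15.png

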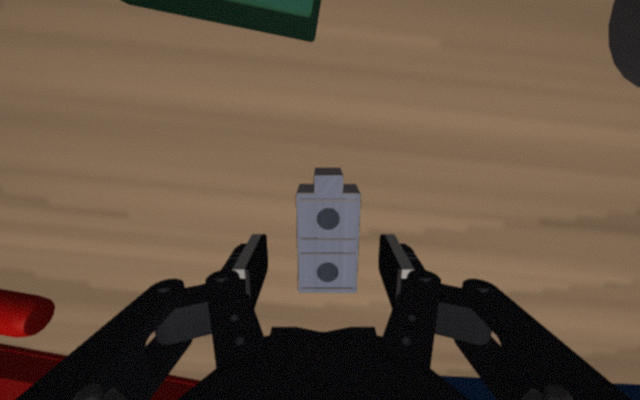

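>>> {"fn": "send_rows", "kwargs": {
  "commands": [-0.2,0.25,0.8,0,0,0.1,6,-0.2,0.25,1.6,0,0,0.1,6,-0.2,0.25,1.6,0,0,0.1,6,-0.2,0.25,1.6,0,0,0.1,6]
}}

```text
time: 14.02
ee_pos: [644.3, 130.5, -19.6]
ee_rot: [-3.138, -0.159, 0.0]
ft_force: [0.2, -0.3, -0.2]
finger_gap: 60.1
```

>>> {"fn": "send_rows", "kwargs": {
  "commands": [0,0,0,0,0,0,3,0,0,0,0,0,0,2.5,0,0,0,0,0,0,2.5,0,0,0,0,0,0,2.5,0,0,0,0,0,0,2.5]
}}

```text
time: 14.65
ee_pos: [644.7, 130.4, -18.9]
ee_rot: [-3.138, -0.158, -0.001]
ft_force: [-1.4, -0.5, 5.5]
finger_gap: 34.2
```

Run:
```python
from h import *
rep()
```

```text
t 14.65 p [644.7 130.4 -18.9] psi 5.78 tilt 0.03 F [-1.4 -0.5  5.5] gap 34.2 q [-0.08  0.85 -0.28  1.61  0.31  0.73 -1.97]
```

>>> {"fn": "send_rows", "kwargs": {
  "commands": [0,0,-3,0,0,0,2.5,0,0,-8,0,0,0,2.5,0,0,-10,0,0,0,2.5,0,0,-10,0,0,0,2.5]
}}

```text
time: 15.15
ee_pos: [644.9, 130.4, 81.0]
ee_rot: [-3.137, -0.158, -0.003]
ft_force: [-0.0, 0.1, -4.7]
finger_gap: 34.2
```

Run:
```python
from h import *
rep(); togo([475.8,37,80],np.radians(2.65))
```

```text
t 15.15 p [644.9 130.4  81. ] psi 5.77 tilt 0.1 F [-0.   0.1 -4.7] gap 34.2 q [-0.06  0.71 -0.32  1.59  0.26  0.89 -1.94]
 shift cm [-17.77   7.59   0.07] turn deg [-0.01 -0.1   3.12]
```

>>> {"fn": "send_rows", "kwargs": {
  "commands": [-4,1.7,0,0,0,1,2.5,-9,3.8,0,0,0,2,2.5,-14,6,0,0,0,3.1,2.5,-17.8,7.6,0,0,0,3.1,2.5,-17.8,7.6,0,0,0,3.1,2.5]
}}

```text
time: 15.78
ee_pos: [469.4, 34.1, 78.2]
ee_rot: [3.139, 0.07, -0.012]
ft_force: [0.5, 0.9, -3.7]
finger_gap: 34.2
```

>>> {"fn": "send_rows", "kwargs": {
  "commands": [0,0,0,0,0,0,2.5,0,0,0,0,0,0,2.5,0,0,0,0,0,0,2.5]
}}

```text
time: 16.15
ee_pos: [475.3, 37.4, 80.3]
ee_rot: [-3.14, -0.074, 0.0]
ft_force: [0.7, -0.7, -3.5]
finger_gap: 34.2
```

Run:
```python
from h import *
rep(); d=cam("wrist","w16");rep()
```

```text
t 16.15 p [475.3  37.4  80.3] psi 2.72 tilt 0.02 F [ 0.7 -0.7 -3.5] gap 34.2 q [ 0.1   0.46 -0.33  2.06  0.24  0.66 -1.91]
t 16.2 p [475.3  37.3  80.3] psi 2.71 tilt 0.02 F [ 0.3 -0.  -4.1] gap 34.4 q [ 0.1   0.46 -0.33  2.06  0.24  0.66 -1.91]
```

View pics/w16.png

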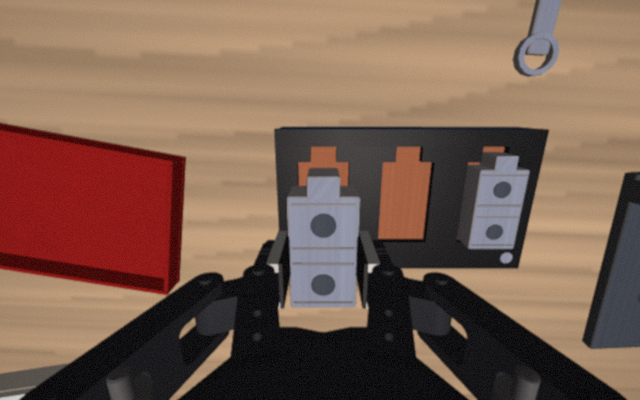

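```bash
python3 f3.py 283,163,365,244 372,135,442,250 0 1 18.9
```

```text
jaw [476.11  37.71] 2.6 27.2 in tool (array([ 0.97, -0.5 ]), np.float64(0.11))
demag [477.8  -27.95] 2.61 3.8
t 16.25 p [475.2  37.2  80.4] psi 2.7 tilt 0.01 F [ 0.  -0.6 -4.7] gap 34.1 q [ 0.1   0.46 -0.33  2.06  0.24  0.66 -1.91]
shift needed tool mm [-1.3  -0.33] turn -0.020000000000000004 underside z 99.29758371856784
```

View pics/t1.png

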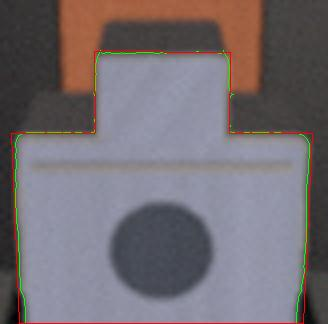

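>>> {"fn": "send_rows", "kwargs": {
  "commands": [-0.13,-0.03,0,0,0,0,2.5,-0.13,-0.03,3,0,0,0,2.5,-0.13,-0.03,5.5,0,0,0,2.5,-0.13,-0.03,5.5,0,0,0,2.5,-0.13,-0.03,5.5,0,0,0,2.5]
}}

```text
time: 16.88
ee_pos: [474.2, 37.3, 26.3]
ee_rot: [-3.141, -0.074, -0.002]
ft_force: [0.2, 0.2, -4.1]
finger_gap: 34.2
```

>>> {"fn": "send_rows", "kwargs": {
  "commands": [0,0,0,0,0,0,2.5,0,0,0,0,0,0,2.5]
}}

```text
time: 17.12
ee_pos: [474.2, 37.1, 26.3]
ee_rot: [-3.141, -0.073, -0.002]
ft_force: [0.9, -0.5, -3.4]
finger_gap: 34.3
```

```bash
python3 f3.py 283,170,365,240 372,135,475,270 0 1 18.9; python3 -c "
from h import *
d=cam('wrist');zoom(d,'w17z',(220,90,580,330),2.2)"
```

```text
jaw [474.99  37.32] 2.83 15.7 in tool (array([ 0.94, -0.23]), np.float64(-0.15))
demag [477.77 -27.89] 2.85 20.6
t 17.18 p [474.1  37.1  26.1] psi 2.67 tilt 0.06 F [ 0.1  0.1 -3.6] gap 34.1 q [ 0.06  0.56 -0.29  2.09  0.3   0.53 -1.97]
shift needed tool mm [-0.47 -0.73] turn -0.03 underside z 45.02749890867802
```

View pics/w17z.png

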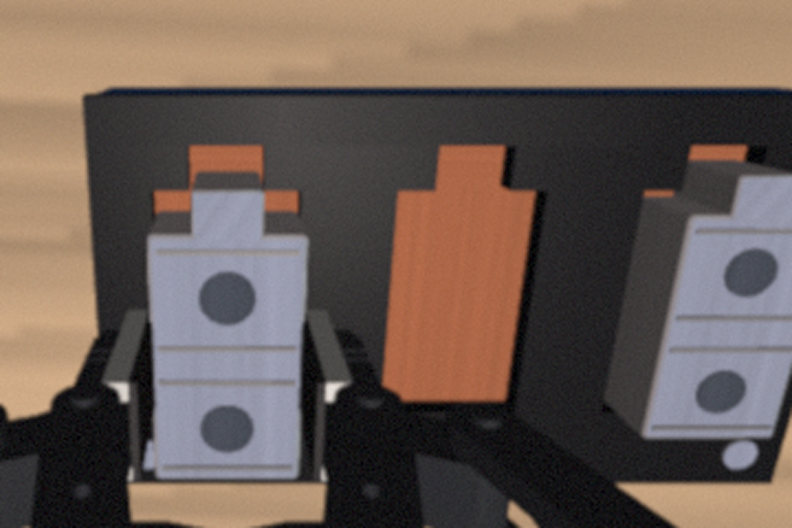

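View pics/t2.png

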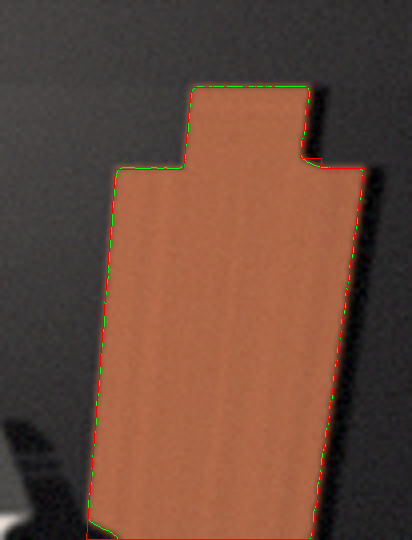

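>>> {"fn": "send_rows", "kwargs": {
  "commands": [-0.04,-0.06,0,0,0,0,2.5,-0.04,-0.06,0.5,0,0,0,2.5,-0.04,-0.06,0.9,0,0,0,2.5,-0.04,-0.06,1.3,0,0,0,2.5,-0.04,-0.06,1.3,0,0,0,2.5]
}}

```text
time: 17.85
ee_pos: [472.8, 37.6, 12.1]
ee_rot: [3.141, 0.074, -0.002]
ft_force: [0.0, -0.1, -4.3]
finger_gap: 34.3
```

```bash
python3 -c "
from h import *
rep();d=cam('wrist');rep();zoom(d,'w18z',(220,90,580,330),2.2)"
```

```text
t 17.85 p [472.8  37.6  12.1] psi 2.68 tilt 0.06 F [ 0.  -0.1 -4.3] gap 34.3 q [ 0.05  0.58 -0.27  2.09  0.31  0.51 -1.98]
t 17.9 p [473.   37.7  12.3] psi 2.68 tilt 0.03 F [-0.4  0.6 -3.8] gap 34.3 q [ 0.05  0.58 -0.27  2.09  0.31  0.51 -1.98]
```

View pics/w18z.png

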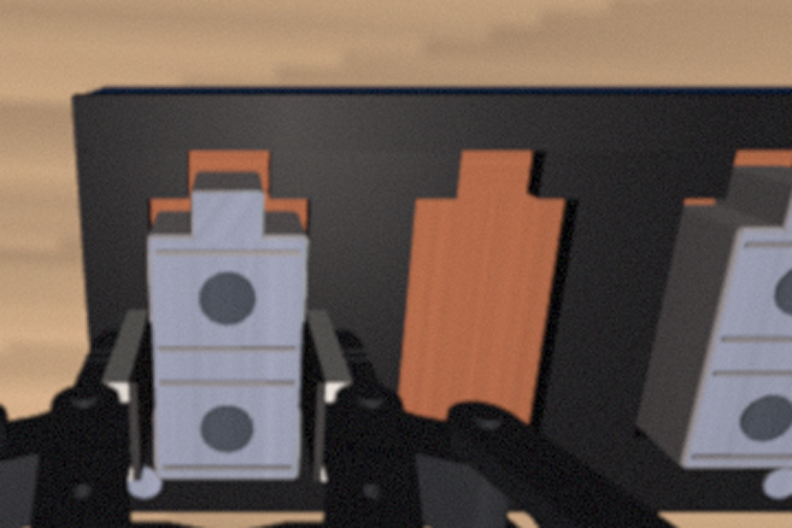

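Free of contact and inside the rim. Lower the last 3 mm, release, rise.

>>> {"fn": "send_rows", "kwargs": {
  "commands": [0,0,0.15,0,0,0,2.5,0,0,0.3,0,0,0,2.5,0,0,0.3,0,0,0,2.5,0,0,0.3,0,0,0,2.5]
}}

```text
time: 18.4
ee_pos: [473.2, 37.6, 9.6]
ee_rot: [-3.141, -0.073, -0.0]
ft_force: [-0.0, 0.1, -4.1]
finger_gap: 34.4
```

>>> {"fn": "send_rows", "kwargs": {
  "commands": [0,0,0,0,0,0,4.5,0,0,0,0,0,0,5.5,0,0,0,0,0,0,5.5,0,0,0,0,0,0,5.5]
}}

```text
time: 18.9
ee_pos: [473.3, 37.7, 9.7]
ee_rot: [-3.141, -0.073, -0.0]
ft_force: [0.4, -0.0, -0.4]
finger_gap: 54.7
```

>>> {"fn": "send_rows", "kwargs": {
  "commands": [0,0,-4,0,0,0,5.5,0,0,-9,0,0,0,6,0,0,-15,0,0,0,6,0,0,-18,0,0,0,6,0,0,-18,0,0,0,6]
}}

```text
time: 19.52
ee_pos: [475.0, 37.8, 191.9]
ee_rot: [3.141, 0.073, 0.008]
ft_force: [-0.1, -0.5, -0.2]
finger_gap: 60.0
```

```bash
python3 -c "
from h import *
rep();d=cam('wrist','w19');rep()
print(proj(d,[[474.6,37.8,50],[480.7,-94.4,50]]))"
```

```text
t 19.52 p [475.   37.8 191.9] psi 2.66 tilt 0.3 F [-0.1 -0.5 -0.2] gap 60.0 q [ 0.17  0.28 -0.4   1.98  0.14  0.9  -1.83]
t 19.57 p [473.7  37.6 190.2] psi 2.67 tilt 0.11 F [-0.1 -0.4 -0.4] gap 59.8 q [ 0.17  0.28 -0.4   1.98  0.14  0.9  -1.83]
[[323.09012509 176.59142689]
 [440.07592898 176.60627409]]
```

View pics/w19.png

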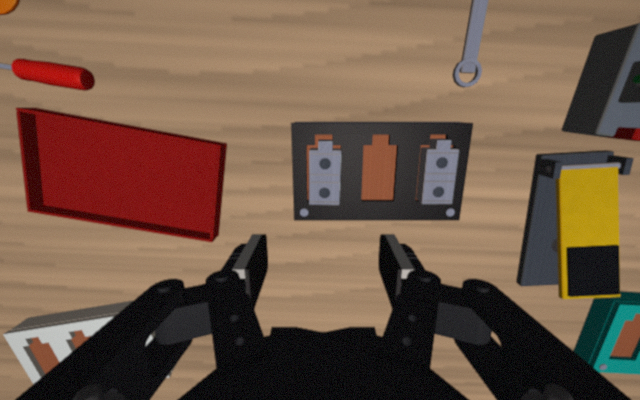

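Run:
```python
from h import *
d=cam("wrist")
for roi,p0 in(((300,130,350,215),(474.6,37.8,.047)),((408,130,468,215),(480.7,-94.4,.047))):
  for z0 in (28,33):
    M=m_top(d,roi); j,c=fit(d,M,r_top(z0),p0,roi); print(z0,j[:2].round(2),np.degrees(j[2]).round(2),round(c,1))
  overlay(d,roi,M,r_top(z0)(d,j,roi),"u1")
roi=(355,130,402,205);M=m_cop(d,roi); rf=lambda d,p,roi:r_pk(d,p,roi,(0,)); p,c=fit(d,M,rf,(477.8,-28.5,.0465),roi); print(pock(p,-1),pock(p,1),c)
rep()
```

```text
28 [473.4   36.31] 1.61 2.6
33 [474.42  36.41] 1.5 16.5
28 [480.33 -93.77] 2.74 3.2
33 [481.2  -91.55] 3.06 21.7
[ 4.80536851e+02 -9.41071226e+01  4.70299467e-02] [4.74331187e+02 3.77469244e+01 4.70299467e-02] 9.634396386005383
t 19.62 p [472.8  37.4 189.1] psi 2.67 tilt 0.03 F [ 0.2 -0.3 -0.5] gap 59.7 q [ 0.17  0.28 -0.4   1.98  0.14  0.9  -1.83]
```

Run:
```python
from h import *
togo([470,-260,300],np.radians(2.65))
```

```text
shift cm [ -1.67  29.7  -11.08] turn deg [0.02 0.03 0.02]
```

>>> {"fn": "send_rows", "kwargs": {
  "commands": [0,1,-6,0,0,0,6,-0.5,6,-9,0,0,0,5,-1,12,-11,0,0,0,4,-1.3,18,-11,0,0,0,2,-1.6,24,-11,0,0,0,1]
}}

```text
time: 20.25
ee_pos: [467.6, -204.6, 298.2]
ee_rot: [-3.14, -0.074, 0.003]
ft_force: [0.8, 0.1, -0.1]
finger_gap: 10.0
```

>>> {"fn": "send_rows", "kwargs": {
  "commands": [0,5.5,0,0,0,0,0.5,0,5.5,0,0,0,0,0,0,5.5,0,0,0,0,0]
}}

```text
time: 20.62
ee_pos: [470.5, -256.8, 297.9]
ee_rot: [-3.139, -0.074, 0.004]
ft_force: [-0.1, 0.6, -0.3]
finger_gap: 0.0
```

```bash
python3 -c "
from h import *
import pickle
cam('wrist');cam('wrist');rep();d=cam('wrist','w20');rep();pickle.dump(d,open('v20.pkl','wb'))"
```

```text
t 20.73 p [ 471.  -256.   298.8] psi 2.82 tilt 0.1 F [-0.6  0.6  0. ] gap -0.0 q [ 0.58  0.26 -0.2   1.71  0.05  1.18 -1.16]
t 20.77 p [ 471.1 -256.1  299. ] psi 2.82 tilt 0.07 F [-0.3 -0.3 -0.1] gap 0.0 q [ 0.58  0.26 -0.2   1.71  0.05  1.18 -1.16]
```

View pics/w20.png

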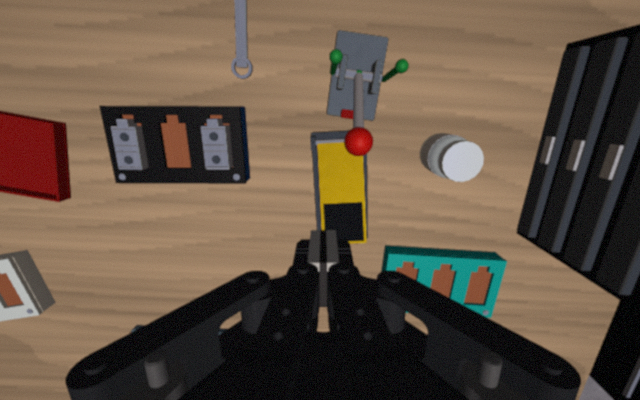

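>>> {"fn": "send_rows", "kwargs": {
  "commands": [6,3,0,0,0,0,0,12,9,0,0,0,0,0,15,11,0,0,0,0,0,15,11,0,0,0,0,0,15,11,0,0,0,0,0]
}}

```text
time: 21.4
ee_pos: [626.1, -359.2, 299.0]
ee_rot: [-3.14, -0.076, 0.001]
ft_force: [-0.6, 1.2, 1.1]
finger_gap: -0.0
```

```bash
python3 -c "
from h import *
import pickle
cam('wrist');cam('wrist');rep();d=cam('wrist','w21');rep();pickle.dump(d,open('v21.pkl','wb'))
d0=pickle.load(open('v20.pkl','rb'))
zoom(d0,'w20z',(300,20,430,170),4)
s=cam('scene');pickle.dump(s,open('vs.pkl','wb'));zoom(s,'sz',(240,130,350,210),7)
"
```

```text
t 21.5 p [ 625.7 -359.4  300.6] psi 2.75 tilt 0.04 F [-0.6 -0.1  0.3] gap -0.1 q [ 0.55  0.61 -0.16  1.19  0.09  1.35 -1.12]
t 21.55 p [ 625.6 -359.6  300.9] psi 2.74 tilt 0.06 F [0.2 0.3 0.4] gap 0.1 q [ 0.55  0.61 -0.16  1.19  0.09  1.35 -1.12]
```

View pics/w21.png

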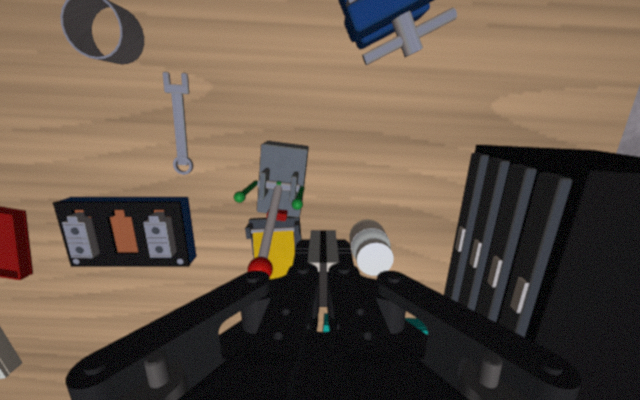

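View pics/w20z.png

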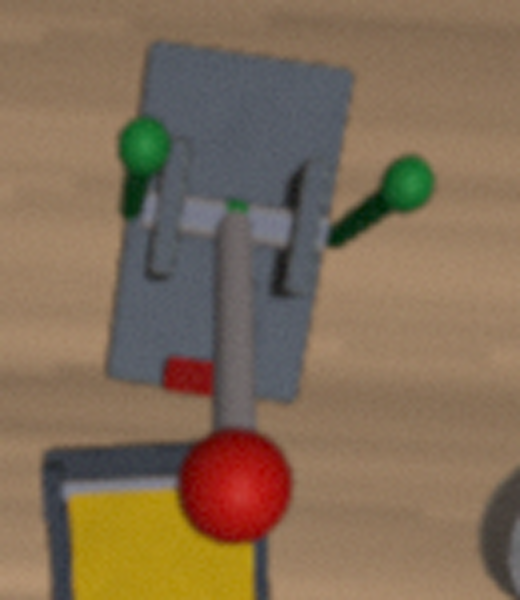

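View pics/sz.png

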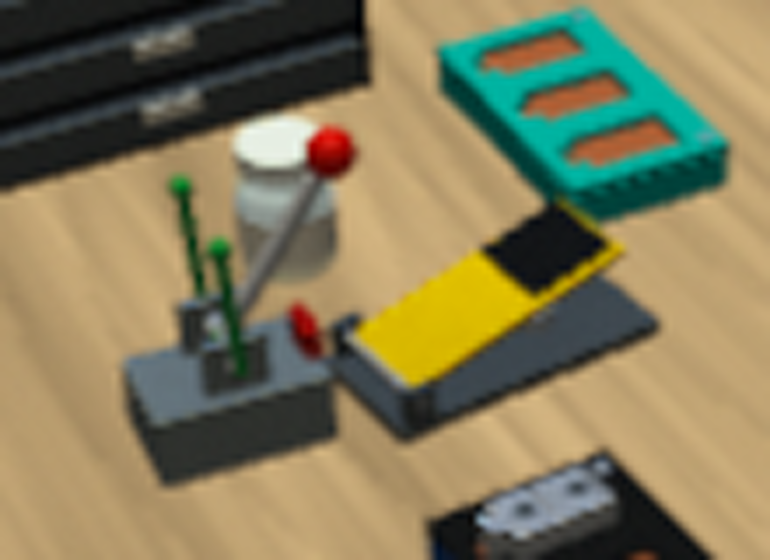

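```bash
python3 -c "
from h import *
import pickle
d0=pickle.load(open('v21.pkl','rb'))
zoom(d0,'w21z',(220,130,330,290),3.7)
"
```

View pics/w21z.png

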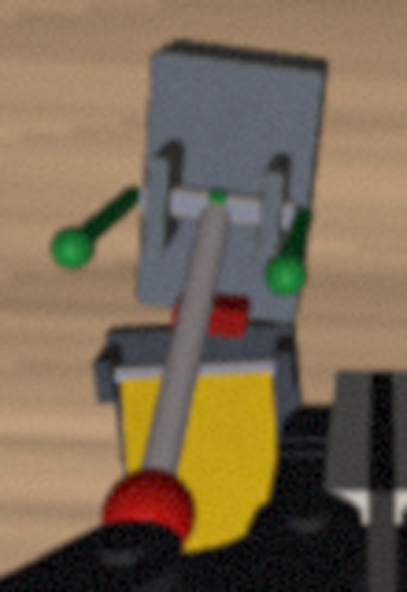

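```bash
cat > lev.py <<'E'
from h import *
import pickle
V=[(pickle.load(open('v20.pkl','rb')),(300,20),4,dict(k=(236,487),L=(145,145),R=(408,183),c=[(152,42),(354,72),(297,402),(108,377)])),
 (pickle.load(open('v21.pkl','rb')),(220,130),3.7,dict(k=(149,513),L=(72,247),R=(286,271),c=[(152,50),(325,64),(297,320),(137,301)])),
 (pickle.load(open('vs.pkl','rb')),(240,130),7,dict(k=(330,152),L=(219,246),R=(181,187)))]
def pts(x):
    px,py,yaw,ql,qp,s=x; c,sn=np.cos(yaw),np.sin(yaw)
    W=lambda P: np.c_[xf((px,py,yaw),np.array(P)[:,:2]),np.array(P)[:,2]]
    k=W([[130*np.sin(ql-.785),0,70+130*np.cos(ql-.785)]])
    t=[85*np.sin(qp-.785),70+85*np.cos(qp-.785)]
    return dict(k=k,L=W([[t[0],s,t[1]]]),R=W([[t[0],-s,t[1]]]),c=W([[55,35,50],[55,-35,50],[-55,-35,50],[-55,35,50]]))
def res(x,full=False):
    o=[];P=pts(x)
    for i,(d,off,f,ob) in enumerate(V):
        for n,z in ob.items():
            uv=(np.atleast_2d(z)+.5)/f-.5+off; e=(proj(d,P[n])-uv)*(1 if i<2 else .8)
            if full: print(i,n,e.round(1).tolist())
            o+=list(e.ravel())
    return np.array(o)
if __name__=="__main__":
    r=least_squares(res,[600,-290,0,0,.8,35],loss="soft_l1",x_scale=[10,10,.1,.1,.1,5]); x=r.x
    res(x,True); C=np.linalg.inv(r.jac.T@r.jac)
    print("pivot",x[:2].round(1),"yaw",np.degrees(x[2]).round(2),"ql",x[3].round(3),"qp",x[4].round(3),"+-",np.sqrt(C[4,4]).round(3),"s",x[5].round(1)); np.save("lev.npy",x); print({k:v.round(1).tolist() for k,v in pts(x).items()})
E
python3 lev.py
```

```text
0 k [[0.2, -0.2]]
0 L [[0.1, -0.1]]
0 R [[0.2, -0.3]]
0 c [[-0.5, -2.4], [1.4, -2.3], [0.7, 0.3], [-0.5, 0.1]]
1 k [[0.2, 0.8]]
1 L [[0.1, 0.2]]
1 R [[0.0, 0.6]]
1 c [[-0.7, -0.5], [-0.2, 1.8], [-0.3, 1.3], [-1.0, 1.2]]
2 k [[-0.1, 0.2]]
2 L [[-0.1, 0.5]]
2 R [[-0.1, 0.2]]
pivot [ 588.1 -296.1] yaw -4.5 ql 0.17 qp 0.836 +- 0.011 s 33.9
{'k': [[513.4, -290.3, 176.2]], 'L': [[595.1, -262.7, 154.9]], 'R': [[589.8, -330.3, 154.9]], 'c': [[645.7, -265.6, 50.0], [640.2, -335.3, 50.0], [530.5, -326.7, 50.0], [536.0, -256.9, 50.0]]}
```

```bash
sed -i 's/px,py,yaw,ql,qp,s=x;/px,py,yaw,ql,qp,s,b,hz=x;/; s/\[\[55,35,50\],\[55,-35,50\],\[-55,-35,50\],\[-55,35,50\]\]/[[55+b,35,50],[55+b,-35,50],[-55+b,-35,50],[-55+b,35,50]]/; s/\.8,35\],loss="soft_l1",x_scale=\[10,10,.1,.1,.1,5\]/.8,35,0,0],loss="soft_l1",x_scale=[10,10,.1,.1,.1,5,5,5]/' lev.py; sed -i 's/,"s",x\[5\].round(1))/,"s,b",x[5:].round(1))/; s/return np.array(o)/return np.array(o+[x[7]])/' lev.py; python3 lev.py
```

```text
0 k [[0.0, -0.2]]
0 L [[0.2, -0.1]]
0 R [[0.3, -0.4]]
0 c [[-0.5, -2.3], [1.3, -2.2], [0.7, 0.3], [-0.5, 0.1]]
1 k [[0.4, 0.4]]
1 L [[0.1, 0.2]]
1 R [[0.0, 0.6]]
1 c [[-0.7, -0.4], [-0.2, 1.8], [-0.3, 1.4], [-1.0, 1.3]]
2 k [[-0.0, 0.4]]
2 L [[-0.1, 0.5]]
2 R [[-0.1, 0.2]]
pivot [ 589.7 -296.3] yaw -4.49 ql 0.154 qp 0.818 +- 0.036 s,b [33.9 -1.6  0. ]
{'k': [[513.2, -290.3, 174.9]], 'L': [[595.1, -262.7, 155.0]], 'R': [[589.8, -330.3, 155.0]], 'c': [[645.6, -265.6, 50.0], [640.1, -335.3, 50.0], [530.4, -326.7, 50.0], [535.9, -256.9, 50.0]]}
```

Run:
```python
from h import *
rep();togo([514,-290.5,230],np.radians(-4.5))
```

```text
t 21.6 p [ 625.6 -359.9  301. ] psi 2.72 tilt 0.08 F [-0.2  1.1  0.2] gap -0.1 q [ 0.55  0.61 -0.16  1.19  0.09  1.35 -1.12]
 shift cm [-10.83  -7.46   7.08] turn deg [ 0.04 -0.07  7.22]
```

>>> {"fn": "send_rows", "kwargs": {
  "commands": [-4,-3,1,0,0,3,3,-8,-6,4,0,0,6,6,-10.8,-7.5,7,0,0,7.2,6.5,-10.8,-7.5,7,0,0,7.2,6.5,-10.8,-7.5,7,0,0,7.2,6.5]
}}

```text
time: 22.22
ee_pos: [515.6, -291.2, 231.2]
ee_rot: [3.138, -0.124, 0.004]
ft_force: [1.0, -1.0, 0.5]
finger_gap: 64.9
```

```bash
python3 -c "
from h import *
cam('wrist');cam('wrist');rep();d=cam('wrist','w22');rep();print(proj(d,[[513.2,-290.3,175]]))"
```

```text
t 22.32 p [ 516.3 -291.5  231.2] psi -4.51 tilt 0.2 F [ 0.3 -0.3 -0. ] gap 64.9 q [ 0.56  0.41 -0.16  1.66  0.07  1.07 -1.27]
t 22.38 p [ 516.1 -291.4  230.9] psi -4.51 tilt 0.17 F [-0.3 -0.1  0.5] gap 65.4 q [ 0.56  0.41 -0.16  1.66  0.07  1.07 -1.27]
[[322.12367644 202.61145747]]
```

View pics/w22.png

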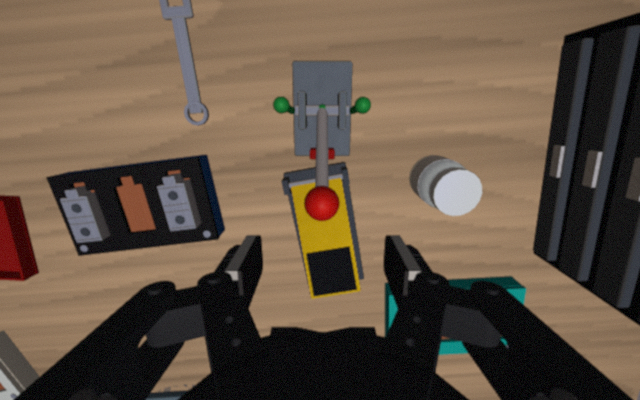

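>>> {"fn": "send_rows", "kwargs": {
  "commands": [-0.2,0,4,0,0,0,6,-0.2,0,8,0,0,0,6,-0.2,0,9.3,0,0,0,6,-0.2,0,9.3,0,0,0,6,-0.2,0,9.3,0,0,0,6]
}}

```text
time: 23.0
ee_pos: [514.0, -291.3, 138.3]
ee_rot: [3.138, -0.124, 0.004]
ft_force: [-0.9, -0.4, 0.6]
finger_gap: 59.9
```

```bash
python3 -c "
from h import *
cam('wrist');cam('wrist');rep();d=cam('wrist','w23');rep();print(proj(d,[[513.2,-290.3,175]]))
d=cam('scene');zoom(d,'s23',(240,100,350,210),5)"
```

```text
t 23.1 p [ 513.7 -291.2  138.1] psi -4.53 tilt 0.16 F [-0.6 -0.6  0.3] gap 59.6 q [ 0.55  0.52 -0.15  1.75  0.1   0.88 -1.29]
t 23.15 p [ 513.5 -291.1  137.9] psi -4.53 tilt 0.13 F [ 1.   0.  -0.5] gap 60.1 q [ 0.55  0.52 -0.15  1.75  0.1   0.88 -1.29]
[[322.21563516 254.06988908]]
```

View pics/w23.png

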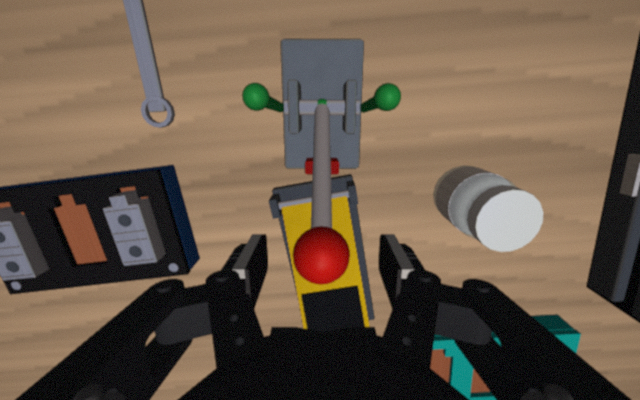

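View pics/s23.png

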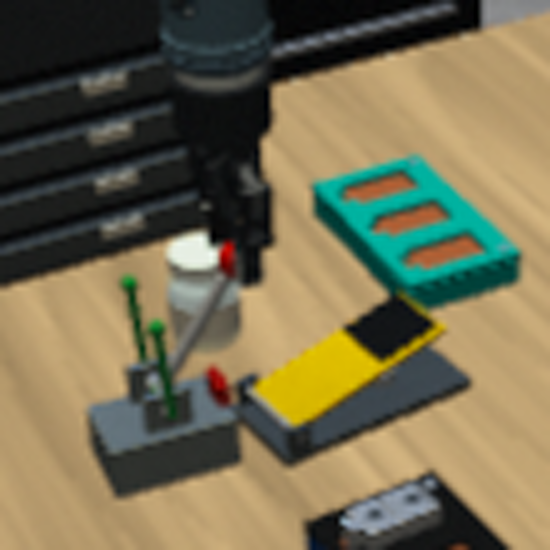

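>>> {"fn": "send_rows", "kwargs": {
  "commands": [0,0,0.5,0,0,0,6,0,0,1,0,0,0,6,0,0,1,0,0,0,6,0,0,1,0,0,0,4,0,0,1,0,0,0,2]
}}

```text
time: 23.82
ee_pos: [512.5, -290.0, 126.8]
ee_rot: [-3.138, 0.124, 0.001]
ft_force: [-1.6, -1.5, 3.8]
finger_gap: 27.2
```

>>> {"fn": "send_rows", "kwargs": {
  "commands": [0,0,0,0,0,0,2,0,0,0,0,0,0,2,0,0,0,0,0,0,2]
}}

```text
time: 24.2
ee_pos: [512.5, -290.1, 126.8]
ee_rot: [-3.139, 0.123, 0.0]
ft_force: [-2.7, 2.7, 5.0]
finger_gap: 27.2
```

```bash
python3 -c "
from h import *
rep();d=cam('wrist','w24');rep()"
```

```text
t 24.2 p [ 512.5 -290.1  126.8] psi -4.5 tilt 0.04 F [-2.7  2.7  5. ] gap 27.2 q [ 0.55  0.53 -0.15  1.76  0.1   0.86 -1.29]
t 24.25 p [ 512.5 -290.1  126.8] psi -4.51 tilt 0.04 F [-2.   2.9  5.2] gap 27.4 q [ 0.55  0.53 -0.15  1.76  0.1   0.86 -1.29]
```

View pics/w24.png

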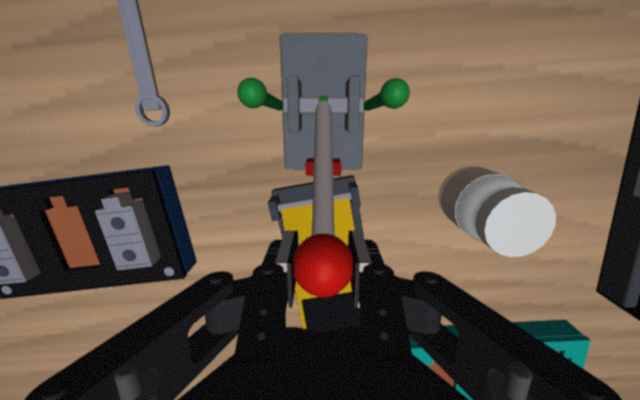

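>>> {"fn": "send_rows", "kwargs": {
  "commands": [0.8,0,-0.5,0,0,0,2,1.5,0,-0.9,0,0,0,2,3.3,0,-1.7,0,0,0,2,5.2,0,-2.2,0,0,0,2,7,0,-2.4,0,0,0,2]
}}

```text
time: 24.88
ee_pos: [582.5, -295.7, 149.6]
ee_rot: [-3.138, 0.124, 0.002]
ft_force: [-0.3, 0.4, -0.3]
finger_gap: 20.0
```

```bash
python3 -c "
from h import *
rep();d=cam('wrist','w25');rep()
d=cam('scene');zoom(d,'s25',(240,100,350,210),5)"
```

```text
t 24.88 p [ 582.5 -295.7  149.6] psi -4.51 tilt 0.07 F [-0.3  0.4 -0.3] gap 20.0 q [ 0.5   0.6  -0.15  1.57  0.1   0.98 -1.33]
t 24.93 p [ 585.5 -295.8  150.4] psi -4.44 tilt 0.15 F [ 1.  -0.1  1.4] gap 20.1 q [ 0.5   0.6  -0.15  1.56  0.1   0.98 -1.33]
```

View pics/w25.png

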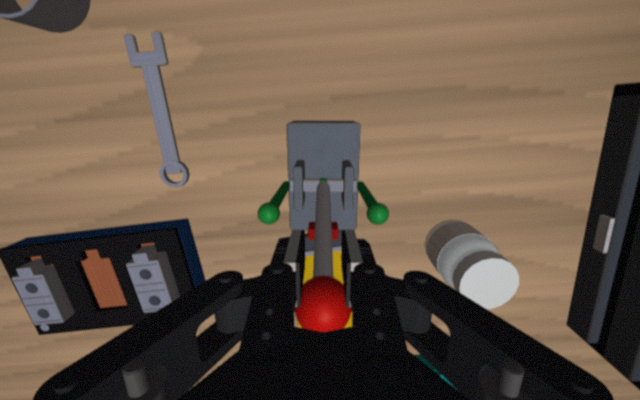

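View pics/s25.png

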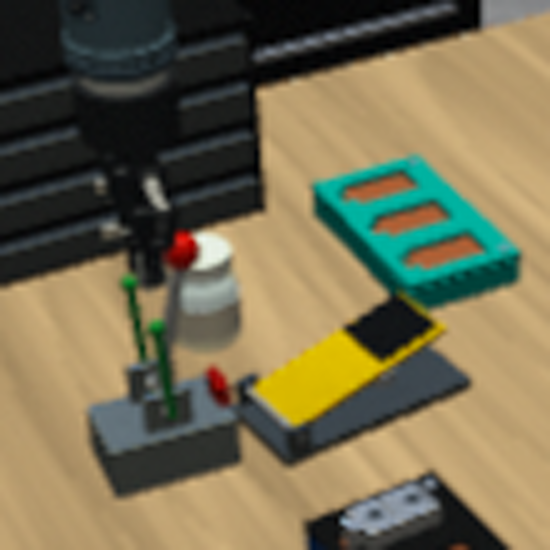

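>>> {"fn": "send_rows", "kwargs": {
  "commands": [0,0,-3,0,0,0,2,0,0,-8,0,0,0,0,-4,0,-10,0,0,0,0,-10,0,-10,0,0,0,0,-11,0,-10,0,0,0,0]
}}

```text
time: 25.6
ee_pos: [467.7, -288.5, 250.3]
ee_rot: [3.138, -0.13, -0.005]
ft_force: [0.3, -1.7, -0.2]
finger_gap: 0.1
```

```bash
python3 -c "
from h import *
import pickle
cam('wrist');cam('wrist');cam('wrist');rep();d=cam('wrist','w26');rep();pickle.dump(d,open('v26.pkl','wb'));zoom(d,'w26z',(240,50,400,260),2.8)
"
```

```text
t 25.75 p [ 472.9 -288.   250.9] psi -4.56 tilt 0.08 F [ 1.2 -0.1  0.1] gap 0.2 q [ 0.59  0.33 -0.16  1.74  0.06  1.08 -1.24]
t 25.8 p [ 473.8 -287.7  250.8] psi -4.51 tilt 0.09 F [-0.2 -0.  -0.8] gap -0.0 q [ 0.59  0.33 -0.16  1.74  0.06  1.08 -1.24]
```

View pics/w26z.png

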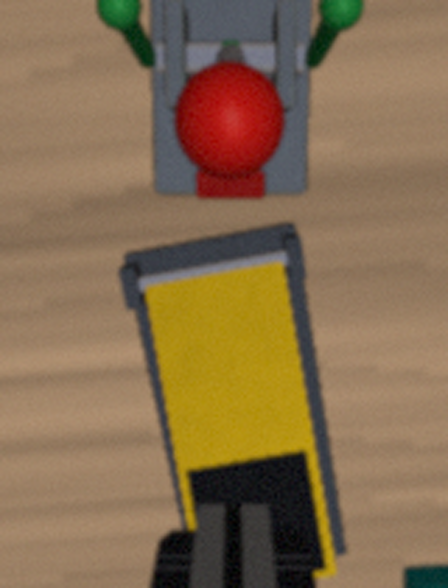

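```bash
cat > lev2.py <<'E'
from h import *
import pickle
def kq(d,uv):
    x=np.load("lev.npy"); q=np.linspace(0,1.5,1501)
    P=np.c_[xf((x[0],x[1],x[2]),np.c_[130*np.sin(q-.785),0*q]),70+130*np.cos(q-.785)]
    e=np.hypot(*(proj(d,P)-uv).T); i=e.argmin(); return q[i],e[i],P[i]
def tq(d,uvL,uvR):
    x=np.load("lev.npy"); q=np.linspace(0,1.5,1501); m=(np.array(uvL)+uvR)/2
    P=np.c_[xf((x[0],x[1],x[2]),np.c_[85*np.sin(q-.785),0*q]),70+85*np.cos(q-.785)]
    e=np.hypot(*(proj(d,P)-m).T); i=e.argmin(); return q[i],e[i]
E
python3 - <<'E'
from lev2 import *
d=pickle.load(open('v26.pkl','rb'))
print(kq(d,np.array([322.1,92.7]))); print(tq(d,(282,51.7),(361.6,51.7)))
for n,k,l,r in(('v20',(358.6,141.4),(335.9,55.9),(401.6,65.4)),('v21',(260,268.3),(239.1,196.4),(296.9,202.9))):
    d=pickle.load(open(n+'.pkl','rb')); print(n,kq(d,np.array(k)),tq(d,l,r))
E
```

```text
(np.float64(0.529), np.float64(0.0818742797392363), array([ 556.84048806, -293.6859043 ,  195.76337364]))
(np.float64(0.812), np.float64(0.24865623513892574))
v20 (np.float64(0.151), np.float64(0.02149205441927205), array([ 512.88529063, -290.23190665,  174.73638128])) (np.float64(0.8150000000000001), np.float64(0.3058245785315443))
v21 (np.float64(0.162), np.float64(0.23162725643638787), array([ 514.0384717 , -290.32252357,  175.57711987])) (np.float64(0.8240000000000001), np.float64(0.23029362566607087))
```

Run:
```python
from h import *
rep();togo([518,-290.7,157],np.radians(-4.5))
```

```text
t 25.8 p [ 473.8 -287.7  250.8] psi -4.51 tilt 0.09 F [-0.2 -0.  -0.8] gap -0.0 q [ 0.59  0.33 -0.16  1.74  0.06  1.08 -1.24]
 shift cm [ 4.42 -0.05  9.39] turn deg [ 0.02 -0.08 -0.01]
```

>>> {"fn": "send_rows", "kwargs": {
  "commands": [0,0,4,0,0,0,0,2,0,8,0,0,0,0,4.4,0,9.4,0,0,0,0,4.4,0,9.4,0,0,0,0,4.4,0,9.4,0,0,0,0]
}}

```text
time: 26.42
ee_pos: [517.0, -291.0, 156.8]
ee_rot: [3.139, -0.123, 0.0]
ft_force: [0.3, 1.0, -0.0]
finger_gap: 0.3
```

Run:
```python
from h import *
cam('wrist');cam('wrist');rep();d=cam("wrist","w27");rep();togo([569,-294.7,157],np.radians(-4.5))
```

```text
t 26.52 p [ 516.6 -291.4  157.3] psi -4.55 tilt 0.06 F [ 0.2 -0.7  0.1] gap -0.1 q [ 0.55  0.5  -0.15  1.73  0.09  0.92 -1.29]
t 26.57 p [ 516.5 -291.4  157.4] psi -4.55 tilt 0.07 F [-0.  -0.   0.6] gap 0.4 q [ 0.55  0.5  -0.15  1.73  0.09  0.92 -1.29]
 shift cm [ 5.26 -0.09  0.04] turn deg [ 0.04 -0.05 -0.05]
```

View pics/w27.png

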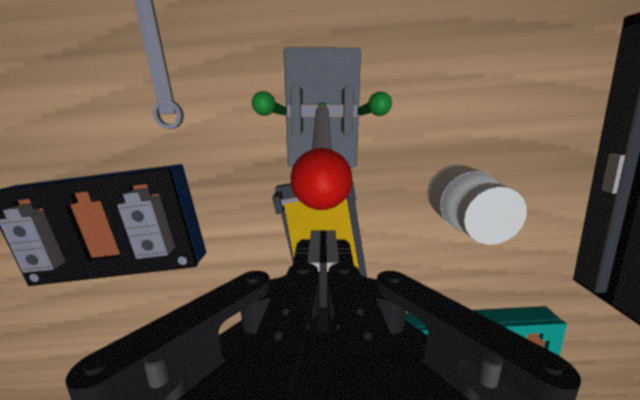

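>>> {"fn": "send_rows", "kwargs": {
  "commands": [1,-0.05,0,0,0,0,0,2,-0.05,0,0,0,0,0,3,-0.05,0,0,0,0,0,4,-0.05,0,0,0,0,0,4.4,-0.05,0,0,0,0,0]
}}

```text
time: 27.2
ee_pos: [561.3, -293.9, 156.5]
ee_rot: [3.139, -0.123, 0.0]
ft_force: [-2.8, -0.8, 3.0]
finger_gap: -0.0
```

>>> {"fn": "send_rows", "kwargs": {
  "commands": [0,0,0,0,0,0,0,0,0,0,0,0,0,0]
}}

```text
time: 27.45
ee_pos: [560.8, -293.7, 156.5]
ee_rot: [-3.139, 0.123, -0.001]
ft_force: [-0.0, 0.1, -0.7]
finger_gap: 0.0
```

Run:
```python
from h import *
import pickle
rep();d=cam("wrist","w28");rep();pickle.dump(d,open('v28.pkl','wb'));zoom(d,'w28z',(240,80,400,260),3)
```

```text
t 27.45 p [ 560.8 -293.7  156.5] psi -4.51 tilt 0.04 F [-0.   0.1 -0.7] gap 0.0 q [ 0.52  0.56 -0.15  1.62  0.1   0.97 -1.31]
t 27.5 p [ 560.7 -293.8  156.6] psi -4.51 tilt 0.03 F [-0.2 -0.3  0.3] gap -0.5 q [ 0.52  0.56 -0.15  1.62  0.1   0.97 -1.31]
```

View pics/w28z.png

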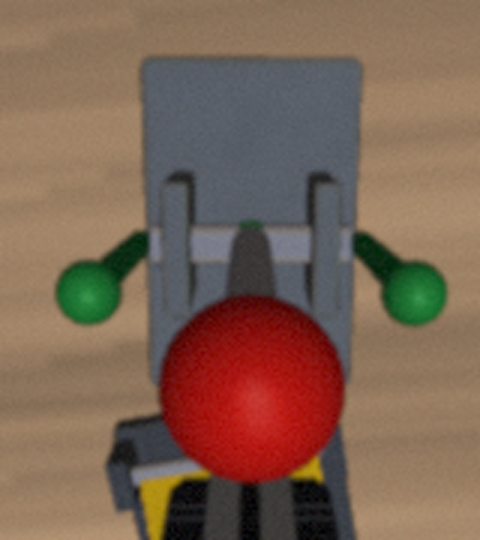

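Run:
```python
from lev2 import *
d=pickle.load(open('v28.pkl','rb'))
print(kq(d,np.array([323.7,209.3]))); print(tq(d,(269.5,177.2),(377.8,177.2)))
```

```text
(np.float64(0.769), np.float64(0.6602785956408512), array([ 587.58348971, -296.10168814,  199.98336035]))
(np.float64(0.8180000000000001), np.float64(0.30633397894962777))
```

>>> {"fn": "send_rows", "kwargs": {
  "commands": [0.3,0,0,0,0,0,0,0.5,0,0,0,0,0,0,0.55,0,0,0,0,0,0,0.55,0,0,0,0,0,0]
}}

```text
time: 28.0
ee_pos: [565.9, -294.4, 156.6]
ee_rot: [3.139, -0.124, -0.0]
ft_force: [-1.7, -0.3, 1.9]
finger_gap: -0.2
```

Run:
```python
from h import *
import pickle
rep();d=cam("wrist","w29");rep();pickle.dump(d,open('v29.pkl','wb'));zoom(d,'w29z',(240,80,400,260),3)
```

```text
t 28.0 p [ 565.9 -294.4  156.6] psi -4.53 tilt 0.01 F [-1.7 -0.3  1.9] gap -0.2 q [ 0.51  0.57 -0.15  1.61  0.1   0.97 -1.32]
t 28.05 p [ 565.9 -294.4  156.6] psi -4.53 tilt 0.01 F [-2.   0.7  1.7] gap -0.3 q [ 0.51  0.57 -0.15  1.61  0.1   0.97 -1.32]
```

View pics/w29z.png

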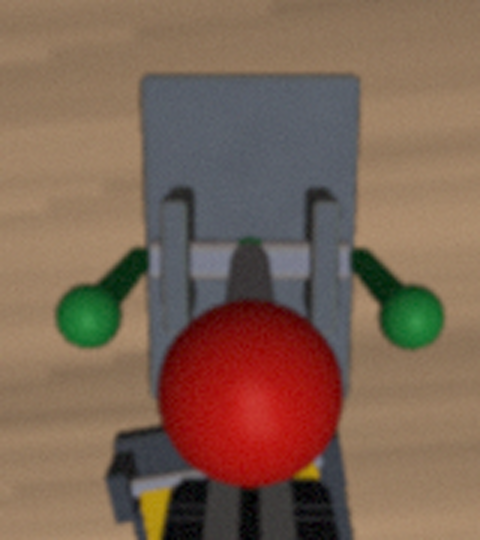

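Run:
```python
from lev2 import *
d=pickle.load(open('v29.pkl','rb'))
print(kq(d,np.array([323.3,210.7]))); print(tq(d,(269,185.3),(376.7,185.3)))
rep(); togo([540,-292.5,157],np.radians(-4.5))
```

```text
(np.float64(0.803), np.float64(0.49414789295193723), array([ 591.98969181, -296.44792732,  199.97894057]))
(np.float64(0.8170000000000001), np.float64(0.6576597278977003))
t 28.05 p [ 565.9 -294.4  156.6] psi -4.53 tilt 0.01 F [-2.   0.7  1.7] gap -0.3 q [ 0.51  0.57 -0.15  1.61  0.1   0.97 -1.32]
 shift cm [-2.6   0.01 -0.04] turn deg [ 0.01  0.   -0.03]
```

>>> {"fn": "send_rows", "kwargs": {
  "commands": [0.17,0,0,0,0,0,0,0.17,0,0,0,0,0,0,0.17,0,0,0,0,0,0]
}}

```text
time: 28.42
ee_pos: [567.8, -294.6, 156.6]
ee_rot: [3.139, -0.124, 0.0]
ft_force: [-0.5, -0.2, 0.2]
finger_gap: 0.2
```

>>> {"fn": "send_rows", "kwargs": {
  "commands": [-2,0,0,0,0,0,0,-4,0,-4,0,0,0,0,-4,0,-8,0,0,0,0,-4,0,-8,0,0,0,0,-4,0,-8,0,0,0,0]
}}

```text
time: 29.05
ee_pos: [527.9, -291.0, 236.1]
ee_rot: [-3.139, 0.123, -0.0]
ft_force: [-0.6, 0.3, -0.4]
finger_gap: -0.0
```

Run:
```python
from h import *
import pickle
cam("wrist");cam("wrist");rep();d=cam("wrist","w30");rep();pickle.dump(d,open('v30.pkl','wb'));zoom(d,'w30z',(240,20,400,200),3); print(d["T"][:3,3])
```

```text
t 29.15 p [ 527.3 -290.8  235.2] psi -4.5 tilt 0.12 F [-0.4  0.1  0.6] gap 0.1 q [ 0.55  0.43 -0.16  1.63  0.07  1.09 -1.28]
t 29.2 p [ 527.2 -290.9  235.2] psi -4.51 tilt 0.13 F [ 0.3 -0.2 -0.2] gap -0.5 q [ 0.55  0.43 -0.16  1.63  0.07  1.09 -1.28]
[ 600.35761925 -296.17894008  405.25162262]
```

View pics/w30z.png

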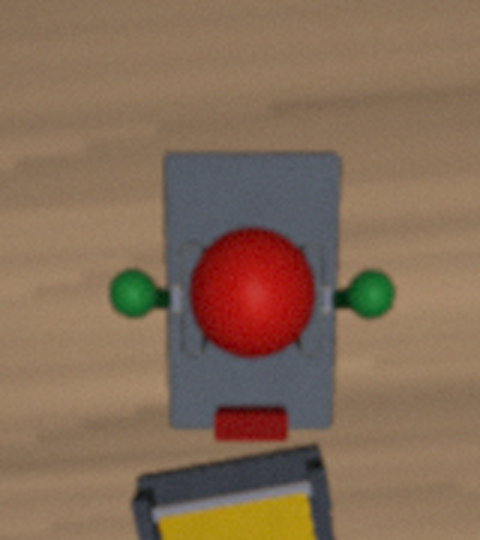

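Run:
```python
from lev2 import *
d=pickle.load(open('v30.pkl','rb')); f=cv2.resize(d["frame"],None,fx=4,fy=4,interpolation=cv2.INTER_CUBIC); h=cv2.cvtColor(f,cv2.COLOR_RGB2HSV)
def blobs(m):
    cs,_=cv2.findContours(m.astype(np.uint8),cv2.RETR_EXTERNAL,cv2.CHAIN_APPROX_NONE)
    for c in sorted(cs,key=cv2.contourArea)[::-1][:4]:
        if cv2.contourArea(c)>500:
            (x,y),r=cv2.minEnclosingCircle(c); print(((x+.5)/4-.5).__round__(2),((y+.5)/4-.5).__round__(2),round(r/4,2))
R_=(h[...,1]>150)&((h[...,0]<8)|(h[...,0]>172)); R_[:,:240*4]=0; R_[:,400*4:]=0; R_[155*4:]=0
blobs(R_)
G=(h[...,1]>130)&(h[...,0]>45)&(h[...,0]<80)&(h[...,2]>60); G[:,:240*4]=0; G[:,400*4:]=0; G[155*4:]=0; print("g"); blobs(G)
```

```text
323.88 117.29 21.47
g
284.5 117.33 7.64
362.83 117.65 7.51
```

Run:
```python
from lev2 import *
d=pickle.load(open('v30.pkl','rb'))
print(kq(d,np.array([323.88,117.29])),tq(d,(284.5,117.33),(362.83,117.65)))
x=np.load('lev.npy')
print(proj(d,[[x[0],x[1],70]]))
for dx in(-3,3):
    for q in (0.8,.815,.83):
        P=np.c_[xf((x[0]+dx,x[1],x[2]),np.c_[[0,85*np.sin(q-.785),130*np.sin(q-.785)],[0,0,0]]),[70,70+85*np.cos(q-.785),70+130*np.cos(q-.785)]]
        print(dx,q,proj(d,P)[:,1].round(2))
```

```text
(np.float64(0.8170000000000001), np.float64(0.34068970466369686), array([ 593.80351684, -296.59045762,  199.93344568])) (np.float64(0.8150000000000001), np.float64(0.3199191025314436))
[[323.70980873 117.33457369]]
-3 0.8 [120.03 122.66 124.92]
-3 0.815 [120.03 121.13 122.07]
-3 0.83 [120.03 119.59 119.21]
3 0.8 [114.62 115.44 116.14]
3 0.815 [114.62 113.89 113.25]
3 0.83 [114.62 112.33 110.34]
```

>>> {"fn": "send_rows", "kwargs": {
  "commands": [-6,0,0,0,0,0,0,-12,0,0,0,0,0,0,-14.5,0,3,0,0,0,0,-14.5,0,6,0,0,0,0,-14.5,0,6,0,0,0,0]
}}

```text
time: 29.82
ee_pos: [381.4, -278.8, 174.6]
ee_rot: [-3.136, 0.124, 0.007]
ft_force: [-0.0, 0.4, 0.9]
finger_gap: -0.1
```

Run:
```python
from h import *
import pickle
cam("wrist");cam("wrist");rep();d=cam("wrist","w31");rep();pickle.dump(d,open('v31.pkl','wb'))
```

```text
t 29.93 p [ 383.8 -279.9  176.9] psi -4.49 tilt 0.02 F [ 0.7 -0.2  0.5] gap -0.0 q [ 0.66  0.28 -0.15  2.01  0.05  0.86 -1.17]
t 29.98 p [ 384.2 -280.1  177.3] psi -4.49 tilt 0.06 F [0.7 0.2 0.3] gap -0.1 q [ 0.66  0.28 -0.15  2.01  0.05  0.86 -1.17]
```

View pics/w31.png

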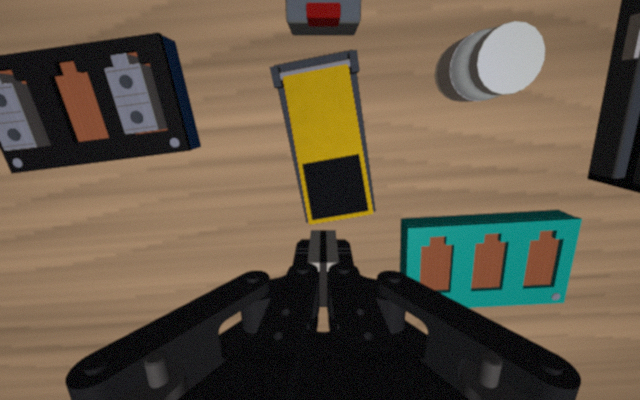

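Run:
```python
from h import *
import pickle
d=pickle.load(open('v31.pkl','rb'))
P=back(d,[[337,187.5],[303,163],[361,154],[369,211],[311,219],[319,187]],65); print(P.round(1)[:, :2])
rep();togo([P[0,0]+1,P[0,1],60],np.radians(-4.5))
```

```text
[[ 377.  -293.6]
 [ 405.3 -261.1]
 [ 409.8 -319.7]
 [ 348.6 -325.8]
 [ 344.3 -263.7]
 [ 379.  -275.1]]
t 29.98 p [ 384.2 -280.1  177.3] psi -4.49 tilt 0.06 F [0.7 0.2 0.3] gap -0.1 q [ 0.66  0.28 -0.15  2.01  0.05  0.86 -1.17]
 shift cm [-0.52  1.39 11.73] turn deg [ 0.02 -0.06  0.01]
```

>>> {"fn": "send_rows", "kwargs": {
  "commands": [-0.5,1.4,3,0,0,0,0,-0.5,1.4,8,0,0,0,0,-0.5,1.4,11.7,0,0,0,0,-0.5,1.4,11.7,0,0,0,0,-0.5,1.4,11.7,0,0,0,0]
}}

```text
time: 30.6
ee_pos: [378.6, -294.3, 61.2]
ee_rot: [3.138, -0.123, 0.003]
ft_force: [0.6, 0.5, 1.0]
finger_gap: 0.1
```

Run:
```python
from h import *
rep();d=cam("wrist","w32");rep()
```

```text
t 30.6 p [ 378.6 -294.3   61.2] psi -4.51 tilt 0.15 F [0.6 0.5 1. ] gap 0.1 q [ 0.67  0.48 -0.12  2.08  0.1   0.59 -1.18]
t 30.65 p [ 378.8 -294.4   61.5] psi -4.52 tilt 0.2 F [ 1.1 -0.9  1.6] gap 0.0 q [ 0.67  0.48 -0.12  2.08  0.1   0.59 -1.18]
```

View pics/w32.png

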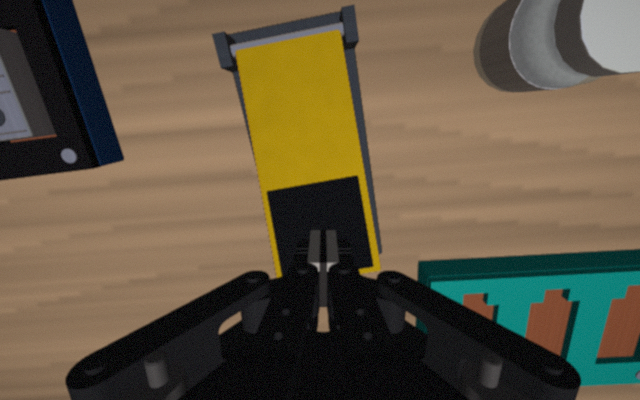

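Now press down, gradually.

>>> {"fn": "send_rows", "kwargs": {
  "commands": [0,0,1.5,0,0,0,0,0,0,2.5,0,0,0,0,0,0,3.5,0,0,0,0,0,0,4,0,0,0,0,0,0,4,0,0,0,0]
}}

```text
time: 31.28
ee_pos: [375.4, -293.8, 19.0]
ee_rot: [-3.139, 0.125, 0.005]
ft_force: [-4.0, -0.3, 8.2]
finger_gap: -0.1
```

Run:
```python
from h import *
rep()
```

```text
t 31.27 p [ 375.4 -293.8   19. ] psi -4.58 tilt 0.17 F [-4.  -0.3  8.2] gap -0.1 q [ 0.65  0.56 -0.11  2.09  0.12  0.5  -1.19]
```

>>> {"fn": "send_rows", "kwargs": {
  "commands": [0,0,0.5,0,0,0,0,0,0,1,0,0,0,0,0,0,1.5,0,0,0,0,0,0,1.5,0,0,0,0]
}}

```text
time: 31.78
ee_pos: [374.4, -294.0, 4.9]
ee_rot: [-3.139, 0.127, 0.007]
ft_force: [-9.7, -0.0, 21.4]
finger_gap: 0.3
```

Run:
```python
from h import *
rep(); d=cam("scene"); zoom(d,"s33",(240,100,370,210),5); d=cam("wrist","w33")
```

```text
t 31.77 p [ 374.4 -294.     4.9] psi -4.62 tilt 0.27 F [-9.7 -0.  21.4] gap 0.3 q [ 0.65  0.59 -0.1   2.1   0.13  0.47 -1.2 ]
```

View pics/s33.png

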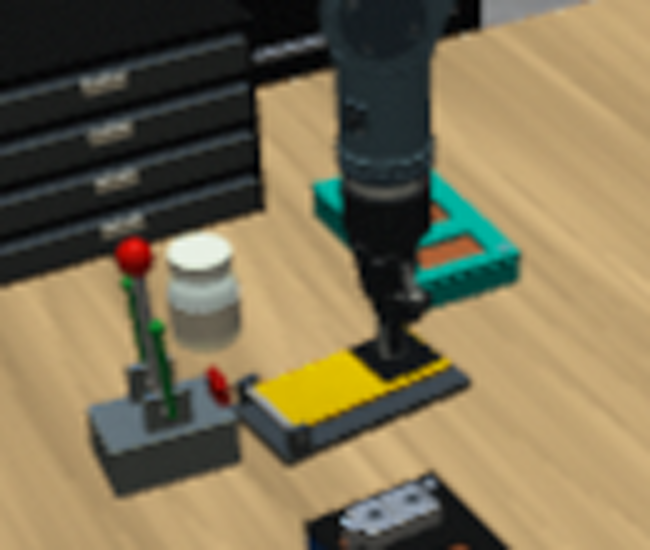

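>>> {"fn": "send_rows", "kwargs": {
  "commands": [0,0,0.2,0,0,0,0,0,0,0.4,0,0,0,0,0,0,0.4,0,0,0,0,0,0,0.4,0,0,0,0,0,0,0.4,0,0,0,0]
}}

```text
time: 32.5
ee_pos: [374.3, -294.2, 3.5]
ee_rot: [3.138, -0.127, -0.008]
ft_force: [-17.8, 7.2, 61.6]
finger_gap: -0.0
```

>>> {"fn": "send_rows", "kwargs": {
  "commands": [0,0,-0.3,0,0,0,0,0,0,-0.3,0,0,0,0,0,0,-0.3,0,0,0,0,0,0,-0.3,0,0,0,0,0,0,-0.3,0,0,0,0]
}}

```text
time: 33.12
ee_pos: [374.3, -294.0, 4.6]
ee_rot: [3.139, -0.127, -0.007]
ft_force: [-11.0, 2.3, 31.2]
finger_gap: -0.1
```

>>> {"fn": "send_rows", "kwargs": {
  "commands": [0,0,0,0,0,0,0,0,0,0,0,0,0,0,0,0,0,0,0,0,0,0,0,0,0,0,0,0,0,0,0,0,0,0,0]
}}

```text
time: 33.75
ee_pos: [374.3, -294.1, 4.6]
ee_rot: [3.139, -0.127, -0.007]
ft_force: [-11.8, 1.8, 30.9]
finger_gap: -0.0
```

>>> {"fn": "send_rows", "kwargs": {
  "commands": [0,0,0,0,0,0,0,0,0,0,0,0,0,0,0,0,0,0,0,0,0,0,0,0,0,0,0,0,0,0,0,0,0,0,0]
}}

```text
time: 34.38
ee_pos: [374.4, -294.0, 4.6]
ee_rot: [3.139, -0.127, -0.007]
ft_force: [-10.9, 1.8, 31.3]
finger_gap: 0.0
```

>>> {"fn": "send_rows", "kwargs": {
  "commands": [0,0,-1.5,0,0,0,0,0,0,-3,0,0,0,0,0,0,-6,0,0,0,0,0,0,-11,0,0,0,0,0,0,-17,0,0,0,0]
}}

```text
time: 35.0
ee_pos: [376.2, -292.8, 174.0]
ee_rot: [-3.138, 0.124, 0.004]
ft_force: [0.3, -1.0, -0.4]
finger_gap: -0.3
```

Run:
```python
from h import *
rep(); d=cam("scene"); zoom(d,"s34",(240,100,370,210),5); d=cam("wrist","w34");rep();togo([530,-292,300],np.radians(-4.5))
```

```text
t 35.0 p [ 376.2 -292.8  174. ] psi -4.51 tilt 0.16 F [ 0.3 -1.  -0.4] gap -0.3 q [ 0.69  0.29 -0.15  2.    0.06  0.86 -1.14]
t 35.1 p [ 380.5 -295.8  178.9] psi -4.54 tilt 0.58 F [ 0.9 -0.5 -0.8] gap -0.6 q [ 0.69  0.28 -0.15  2.    0.06  0.86 -1.14]
 shift cm [ 14.98  -1.5  -11.99] turn deg [ 0.3  -0.5  -0.04]
```

View pics/s34.png

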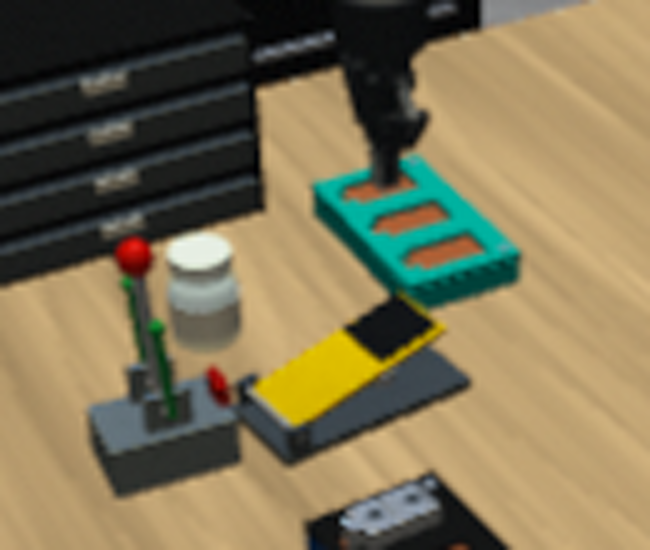

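Run:
```python
from h import *
cam("wrist");cam("wrist");cam("wrist");rep();togo([645,-300.2,270],np.radians(-4.5))
```

```text
t 35.25 p [ 376.6 -293.1  172.9] psi -4.52 tilt 0.06 F [ 0.2 -0.1 -0.5] gap -0.2 q [ 0.69  0.29 -0.15  2.    0.06  0.85 -1.14]
 shift cm [26.81 -1.42 -9.74] turn deg [-0.03  0.06 -0.02]
```

>>> {"fn": "send_rows", "kwargs": {
  "commands": [1,0,-5.5,0,0,0,0,5,-0.3,-9.7,0,0,0,0,11,-0.5,-9.7,0,0,0,0,17,-0.9,-9.7,0,0,0,0,23,-1.2,-9.7,0,0,0,0]
}}

```text
time: 35.88
ee_pos: [608.3, -299.2, 267.7]
ee_rot: [-3.138, 0.124, 0.006]
ft_force: [0.6, 0.4, 1.6]
finger_gap: -0.3
```

>>> {"fn": "send_rows", "kwargs": {
  "commands": [3.8,-0.2,0,0,0,0,0,3.8,-0.2,0,0,0,0,0,3.8,-0.2,0,0,0,0,0,3.8,-0.2,0,0,0,0,0]
}}

```text
time: 36.38
ee_pos: [644.0, -301.3, 270.1]
ee_rot: [3.139, -0.126, -0.002]
ft_force: [0.1, -0.3, 0.4]
finger_gap: -0.1
```

Run:
```python
from h import *
rep();d=cam("wrist","w35");rep();togo([640,-300.2,157],np.radians(-4.5))
```

```text
t 36.38 p [ 644.  -301.3  270.1] psi -4.59 tilt 0.08 F [ 0.1 -0.3  0.4] gap -0.1 q [ 0.47  0.6  -0.17  1.26  0.1   1.28 -1.34]
t 36.42 p [ 644.3 -301.2  270.6] psi -4.58 tilt 0.05 F [-0.6 -0.1  0.3] gap -0.1 q [ 0.47  0.6  -0.17  1.26  0.1   1.28 -1.34]
 shift cm [-0.43 -0.07 11.36] turn deg [ 0.02  0.04 -0.08]
```

View pics/w35.png

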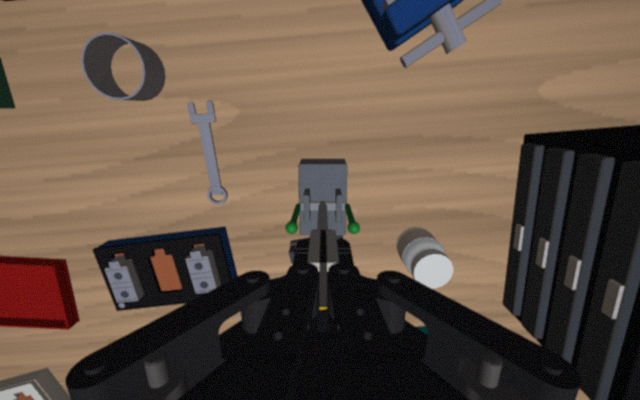

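>>> {"fn": "send_rows", "kwargs": {
  "commands": [-0.4,0,4,0,0,0,0,-0.4,0,8,0,0,0,0,-0.4,0,11.3,0,0,0,0,-0.4,0,11.3,0,0,0,0,-0.4,0,11.3,0,0,0,0]
}}

```text
time: 37.05
ee_pos: [642.1, -300.9, 159.5]
ee_rot: [3.138, -0.125, 0.004]
ft_force: [-0.0, 0.3, 0.7]
finger_gap: -0.2
```

Run:
```python
from h import *
rep();d=cam("scene"); zoom(d,"s36",(240,100,370,210),5)
```

```text
t 37.05 p [ 642.1 -300.9  159.5] psi -4.55 tilt 0.14 F [-0.   0.3  0.7] gap -0.2 q [ 0.48  0.69 -0.16  1.39  0.12  1.07 -1.36]
```

View pics/s36.png

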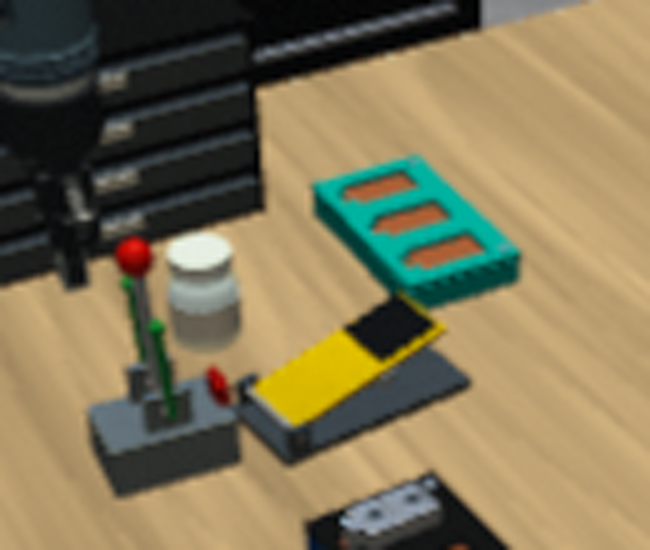

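>>> {"fn": "send_rows", "kwargs": {
  "commands": [-2,0,0,0,0,0,0,-3.5,0,0,0,0,0,0,-5,0,0,0,0,0,0,-6.5,0,0.2,0,0,0,0,-8,0,0.5,0,0,0,0]
}}

```text
time: 37.72
ee_pos: [564.0, -294.6, 155.5]
ee_rot: [3.137, -0.124, 0.01]
ft_force: [3.5, -0.9, -0.7]
finger_gap: 0.2
```

Run:
```python
from h import *
rep();d=cam("scene"); zoom(d,"s37",(240,100,370,210),5); rep()
```

```text
t 37.73 p [ 564.  -294.6  155.5] psi -4.51 tilt 0.38 F [ 3.5 -0.9 -0.7] gap 0.2 q [ 0.53  0.57 -0.17  1.62  0.11  0.96 -1.33]
t 37.77 p [ 561.4 -294.7  154.7] psi -4.57 tilt 0.2 F [-0.2  0.3  0.4] gap -0.1 q [ 0.53  0.56 -0.17  1.62  0.11  0.96 -1.33]
```

View pics/s37.png

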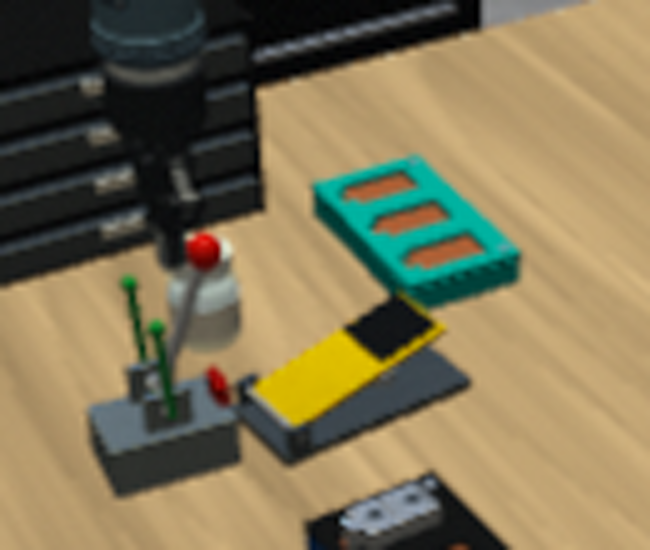

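>>> {"fn": "send_rows", "kwargs": {
  "commands": [-0.7,0,0.3,0,0,0,0,-1.4,0,0.7,0,0,0,0,-2.1,0,1.1,0,0,0,0,-2.8,0,1.5,0,0,0,0,-3.3,0,1.8,0,0,0,0]
}}

```text
time: 38.4
ee_pos: [528.4, -291.4, 134.0]
ee_rot: [-3.139, 0.124, -0.0]
ft_force: [3.5, -1.9, -1.4]
finger_gap: -0.2
```

Run:
```python
from h import *
rep();d=cam("scene"); zoom(d,"s38",(240,100,370,210),5); rep()
```

```text
t 38.4 p [ 528.4 -291.4  134. ] psi -4.52 tilt 0.01 F [ 3.5 -1.9 -1.4] gap -0.2 q [ 0.56  0.54 -0.17  1.72  0.11  0.89 -1.31]
t 38.45 p [ 527.8 -291.3  133.6] psi -4.53 tilt 0.05 F [ 3.1 -0.5 -3.2] gap -0.1 q [ 0.56  0.54 -0.17  1.72  0.11  0.89 -1.31]
```

View pics/s38.png

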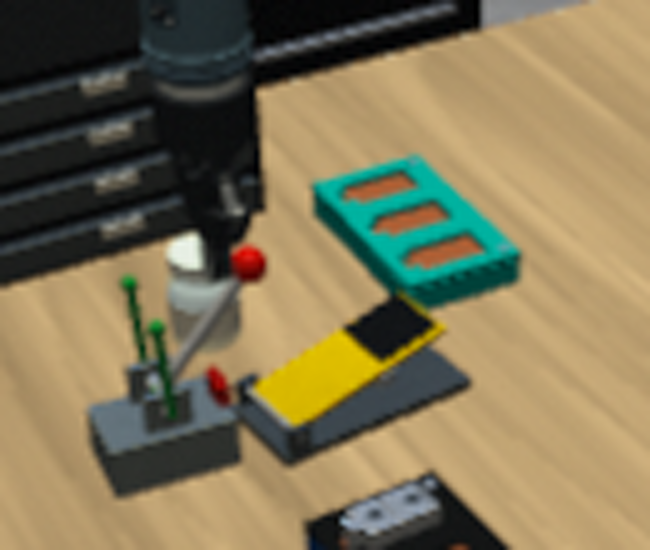

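>>> {"fn": "send_rows", "kwargs": {
  "commands": [-0.3,0,0.1,0,0,0,0,-0.6,0,0.2,0,0,0,0,-0.6,0,0.2,0,0,0,0]
}}

```text
time: 38.83
ee_pos: [523.1, -290.6, 132.4]
ee_rot: [-3.139, 0.123, -0.001]
ft_force: [3.8, -0.5, -2.4]
finger_gap: -0.2
```

>>> {"fn": "send_rows", "kwargs": {
  "commands": [-0.3,0,0.1,0,0,0,0,-0.6,0,0.2,0,0,0,0,-0.6,0,0.2,0,0,0,0]
}}

```text
time: 39.2
ee_pos: [521.1, -290.5, 132.0]
ee_rot: [3.138, -0.122, 0.013]
ft_force: [11.7, -0.7, -3.0]
finger_gap: 0.0
```

Run:
```python
from h import *
rep();d=cam("scene"); zoom(d,"s39",(240,100,370,210),5); rep(); d=cam("wrist","w39")
```

```text
t 39.2 p [ 521.1 -290.5  132. ] psi -4.46 tilt 0.49 F [11.7 -0.7 -3. ] gap 0.0 q [ 0.56  0.53 -0.18  1.74  0.11  0.87 -1.31]
t 39.25 p [ 521.1 -290.5  132. ] psi -4.45 tilt 0.48 F [12.1 -0.3 -2.2] gap 0.1 q [ 0.56  0.53 -0.18  1.74  0.11  0.87 -1.31]
```

View pics/s39.png

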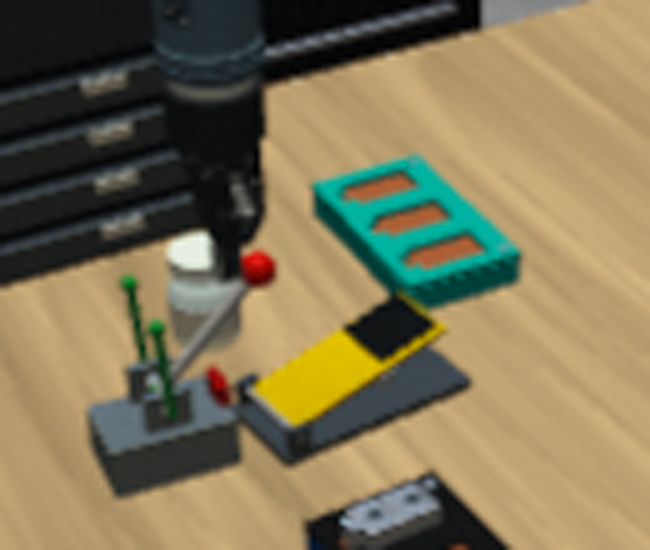

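View pics/w39.png

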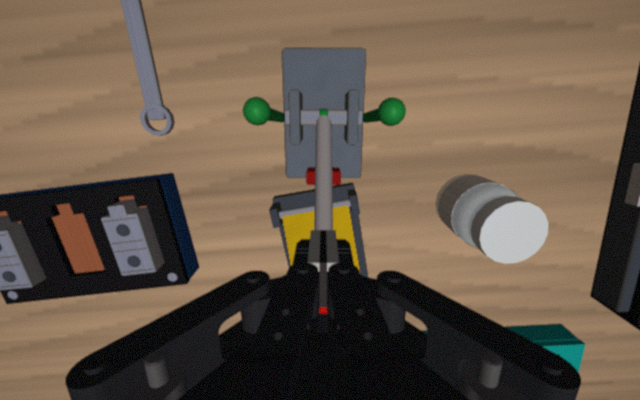

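>>> {"fn": "send_rows", "kwargs": {
  "commands": [-0.3,0,0,0,0,0,0,-0.3,0,0,0,0,0,0,0,0,0,0,0,0,0]
}}

```text
time: 39.67
ee_pos: [521.2, -290.5, 132.3]
ee_rot: [3.138, -0.122, 0.013]
ft_force: [8.1, -0.8, 1.8]
finger_gap: -0.1
```

>>> {"fn": "send_rows", "kwargs": {
  "commands": [1,0,-1,0,0,0,0,1.5,0,-4,0,0,0,0,0,0,-9,0,0,0,0,-4,0,-13,0,0,0,0,-4,0,-13,0,0,0,0]
}}

```text
time: 40.3
ee_pos: [475.2, -289.1, 264.1]
ee_rot: [3.136, -0.129, 0.003]
ft_force: [0.4, -0.6, -0.9]
finger_gap: 0.0
```

Run:
```python
from lev2 import *
cam("wrist");cam("wrist");rep();d=cam("wrist","w40"); pickle.dump(d,open('v40.pkl','wb')); zoom(d,'w40z',(240,40,400,240),2.9)
```

```text
t 40.4 p [ 476.1 -287.5  260.8] psi -4.57 tilt 0.06 F [ 0.1 -0.1  0.5] gap -0.1 q [ 0.61  0.33 -0.19  1.72  0.07  1.11 -1.25]
```

View pics/w40z.png

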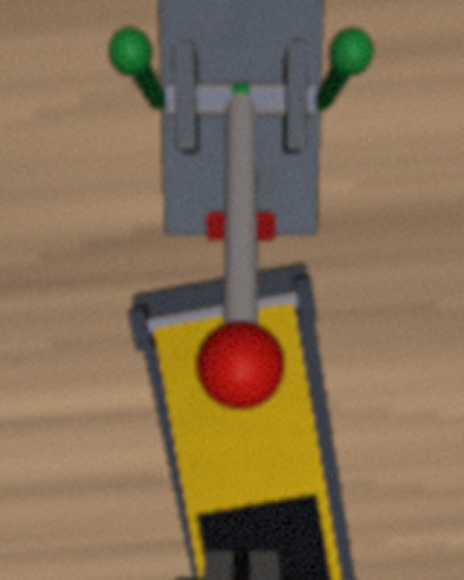

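Run:
```python
from lev2 import *
d=pickle.load(open('v40.pkl','rb'))
uv=np.array([(241.5)/2.9-.5+240,(366.)/2.9-.5+40])
x=np.load("lev.npy"); q=np.linspace(-.2,.3,501)
P=np.c_[xf((x[0],x[1],x[2]),np.c_[130*np.sin(q-.785),0*q]),70+130*np.cos(q-.785)]
e=np.hypot(*(proj(d,P)-uv).T); i=e.argmin(); print(q[i],e[i],P[i]); rep()
t=np.array([474.3,37.7]); togo([473.9+.5,37,150],np.radians(2))
```

```text
-0.032 0.28307471523177824 [ 495.16582833 -288.83951201  158.97350429]
t 40.45 p [ 476.3 -287.   259.9] psi -4.53 tilt 0.11 F [0.4 0.8 0.1] gap -0.2 q [ 0.61  0.33 -0.19  1.72  0.07  1.11 -1.25]
 shift cm [ -2.73 -32.28  11.02] turn deg [-0.04  0.1  -6.53]
```

>>> {"fn": "send_rows", "kwargs": {
  "commands": [-0.5,-6,0,0,0,-2,2,-1,-12,2,0,0,-4,4,-1.5,-18,4,0,0,-6.5,6,-2,-24,7,0,0,-6.5,6,-2.5,-30,10,0,0,-6.5,6]
}}

```text
time: 41.08
ee_pos: [475.0, 5.7, 163.8]
ee_rot: [-3.141, -0.055, 0.003]
ft_force: [0.3, 0.5, -0.4]
finger_gap: 59.9
```

Run:
```python
from h import *
cam("wrist");cam("wrist");rep();d=cam("wrist","w41");rep()
```

```text
t 41.17 p [472.5  10.9 162.2] psi 2.6 tilt 0.47 F [-0.  -0.8  0.4] gap 60.1 q [ 0.2   0.32 -0.37  2.01  0.15  0.84 -1.78]
t 41.23 p [473.6   7.3 163.2] psi 2.4 tilt 0.35 F [-0.2  0.3  0.9] gap 60.2 q [ 0.2   0.32 -0.36  2.01  0.15  0.85 -1.78]
```

View pics/w41.png

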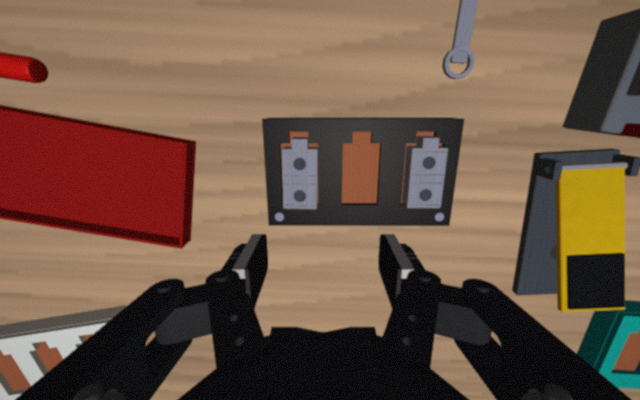

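Run:
```python
from h import *
cam("wrist");cam("wrist");d=cam("wrist")
roi=(272,128,328,216); M=m_top(d,roi); j,c=fit(d,M,r_top(28),(473.4,36.3,.03),roi); print(j[:2].round(2),np.degrees(j[2]).round(2),round(c,1))
rep();togo([j[0]+1,j[1]+.4,60],j[2])
# tray right inner rim visible: corners top
print(back(d,[[196,141],[187,247]],24)[:,:2])
```

```text
[473.23  35.83] 1.55 4.6
t 41.38 p [475.7   2.6 165.2] psi 1.92 tilt 0.08 F [-0.3 -1.   0.1] gap 60.6 q [ 0.2   0.32 -0.36  2.    0.15  0.85 -1.78]
 shift cm [-0.02 -3.37 10.52] turn deg [0.02 0.07 0.36]
[[508.88957563 142.76763839]
 [380.40352044 165.69511797]]
```

>>> {"fn": "send_rows", "kwargs": {
  "commands": [0,-1.5,3,0,0,0.3,5.5,0,-3.4,6,0,0,0.3,5.5,0,-3.4,9.5,0,0,0.3,5.5,0,-3.4,12,0,0,0.3,5.5,0,-3.4,12,0,0,0.3,5.5]
}}

```text
time: 42.0
ee_pos: [473.6, 35.9, 44.5]
ee_rot: [3.14, 0.043, -0.005]
ft_force: [0.3, -1.1, 0.3]
finger_gap: 55.1
```

Run:
```python
from h import *
cam("wrist");cam("wrist");cam("wrist");d=cam("wrist","w42")
rep();togo([474.2,36.2,9.8],np.radians(1.5))
```

```text
t 42.2 p [475.7  37.   46.9] psi 1.61 tilt 0.13 F [ 0.2 -0.3  0.8] gap 55.4 q [ 0.08  0.52 -0.31  2.08  0.28  0.58 -1.97]
 shift cm [-0.16  0.08  3.7 ] turn deg [ 0.   -0.13  0.11]
```

View pics/w42.png

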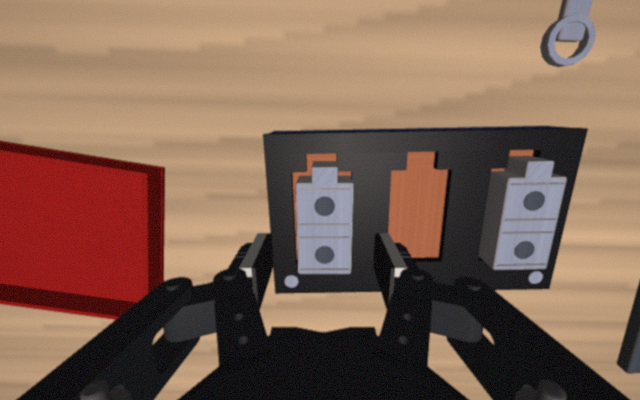

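>>> {"fn": "send_rows", "kwargs": {
  "commands": [-0.1,0.05,2,0,0,0,5.5,-0.1,0.05,3.65,0,0,0,5.5,-0.1,0.05,3.65,0,0,0,5.5,-0.1,0.05,3.65,0,0,0,5.5]
}}

```text
time: 42.7
ee_pos: [473.9, 37.0, 9.6]
ee_rot: [-3.141, -0.046, -0.001]
ft_force: [1.3, 0.6, 1.3]
finger_gap: 55.2
```

>>> {"fn": "send_rows", "kwargs": {
  "commands": [0,0,0,0,0,0,4,0,0,0,0,0,0,2.5,0,0,0,0,0,0,2.5,0,0,0,0,0,0,2.5,0,0,0,0,0,0,2.5]
}}

```text
time: 43.32
ee_pos: [474.1, 36.8, 10.0]
ee_rot: [3.141, 0.046, 0.002]
ft_force: [-1.8, -1.4, 8.7]
finger_gap: 34.4
```

>>> {"fn": "send_rows", "kwargs": {
  "commands": [0,0,-1,0,0,0,2.5,0,0,-3,0,0,0,2.5,0,0,-7,0,0,0,2.5,0,0,-8,0,0,0,2.5,0,0,-8,0,0,0,2.5]
}}

```text
time: 43.95
ee_pos: [473.5, 36.7, 89.3]
ee_rot: [3.141, 0.045, 0.001]
ft_force: [0.8, -0.5, -4.3]
finger_gap: 34.2
```

Run:
```python
from h import *
cam("wrist");cam("wrist");cam("wrist");d=cam("wrist","w43");t=cam("top","t43")
rep()
```

```text
t 44.2 p [472.6  36.9  88.1] psi 1.68 tilt 0.13 F [ 0.5  0.  -5. ] gap 34.3 q [ 0.11  0.44 -0.34  2.06  0.23  0.67 -1.93]
```

View pics/w43.png

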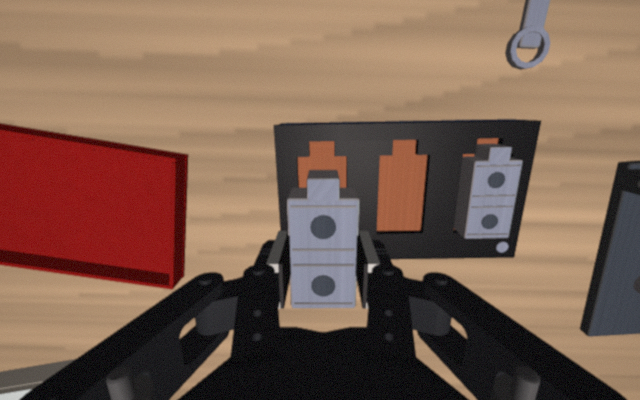

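View pics/t43.png

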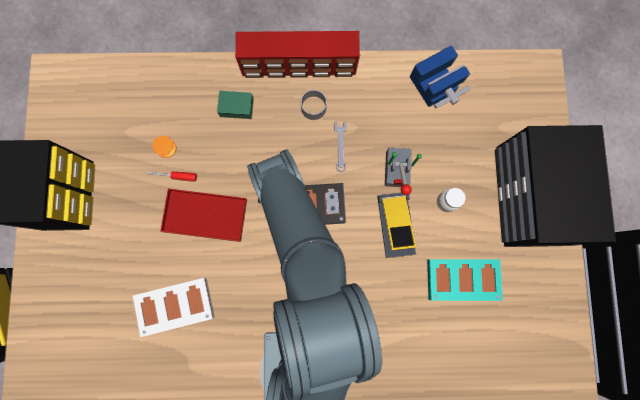

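Run:
```python
from h import *
rep();togo([458,327,95],np.radians(-7.7))
```

```text
t 44.2 p [472.6  36.9  88.1] psi 1.68 tilt 0.13 F [ 0.5  0.  -5. ] gap 34.3 q [ 0.11  0.44 -0.34  2.06  0.23  0.67 -1.93]
 shift cm [ -0.61 -29.05  -0.7 ] turn deg [0.02 0.13 9.38]
```

>>> {"fn": "send_rows", "kwargs": {
  "commands": [0,-5,-0.7,0,0,2,2.5,-0.2,-11,-0.7,0,0,4,2.5,-0.4,-17,-0.7,0,0,6,2.5,-0.5,-23,-0.7,0,0,8,2.5,-0.6,-29,-0.7,0,0,9.4,2.5]
}}

```text
time: 44.82
ee_pos: [458.4, 328.2, 95.2]
ee_rot: [3.133, -0.213, -0.001]
ft_force: [1.2, 0.2, -3.6]
finger_gap: 34.0
```

>>> {"fn": "send_rows", "kwargs": {
  "commands": [0,0,0,0,0,0,2.5,0,0,0,0,0,0,2.5,0,0,0,0,0,0,2.5]
}}

```text
time: 45.2
ee_pos: [459.3, 324.6, 95.5]
ee_rot: [3.132, -0.215, -0.001]
ft_force: [-0.1, -0.1, -4.2]
finger_gap: 33.6
```

Run:
```python
from h import *
rep();d=cam("wrist","w44"); rep();import pickle; pickle.dump(d,open('v44.pkl','wb'))
```

```text
t 45.2 p [459.3 324.6  95.5] psi -7.84 tilt 0.11 F [-0.1 -0.1 -4.2] gap 33.6 q [-0.45  0.55 -0.33  1.84  0.24  0.79 -2.61]
t 45.25 p [459.4 324.8  95.7] psi -7.85 tilt 0.08 F [ 0.1 -0.4 -3.9] gap 34.3 q [-0.45  0.55 -0.33  1.84  0.24  0.79 -2.61]
```

View pics/w44.png

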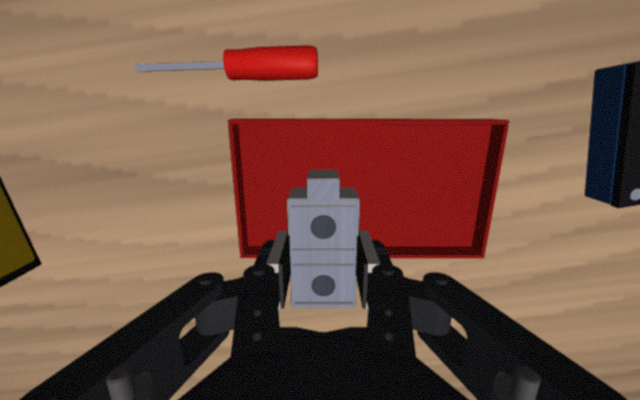

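Run:
```python
from h import *
import pickle
d=pickle.load(open('v44.pkl','rb'))
c=back(d,[[228,120],[509,120],[484,258],[241,258]],24)[:,:2]; print(c.round(1)); m=c.mean(0); print(m, np.degrees(np.arctan2(*( (c[1]-c[2])[::-1]))),np.degrees(np.arctan2(*( (c[0]-c[3])[::-1]))), np.linalg.norm(c[0]-c[1]),np.linalg.norm(c[1]-c[2]))
rep(); p=(m[0],m[1],np.radians(-7.8))
for y in (45,-45): print(y,xf(p,[[-3,y]]))
t=xf(p,[[-3,45]])[0]; togo([*t,-13.5],np.radians(-7.8))
```

```text
[[533.  393.8]
 [501.2 163.4]
 [374.2 180.7]
 [406.3 411.2]]
[453.64956612 287.28663437] -7.740095208777764 -7.779095437920169 232.57949213384694 128.16256322358404
t 45.25 p [459.4 324.8  95.7] psi -7.85 tilt 0.08 F [ 0.1 -0.4 -3.9] gap 34.3 q [-0.45  0.55 -0.33  1.84  0.24  0.79 -2.61]
45 [[456.78452335 332.2774339 ]]
-45 [[444.57012184 243.11012826]]
 shift cm [-0.36 -0.72 10.92] turn deg [ 0.08  0.02 -0.05]
```

>>> {"fn": "send_rows", "kwargs": {
  "commands": [-0.35,0,4,0,0,-2,2.5,-0.35,0,8,0,0,-2,2.5,-0.35,0,10,0,0,-2,2.5,-0.35,0,10,0,0,-2,2.5,-0.35,0,10,0,0,-2,2.5]
}}

```text
time: 45.88
ee_pos: [456.7, 327.8, -2.5]
ee_rot: [-3.136, 0.157, -0.003]
ft_force: [0.7, -0.3, -4.0]
finger_gap: 34.2
```

Run:
```python
from h import *
cam("wrist");cam("wrist");rep();d=cam("wrist","w45"); rep()
```

```text
t 45.98 p [456.8 327.9  -2.3] psi -5.74 tilt 0.16 F [-0.5  0.2 -5.1] gap 34.4 q [-0.49  0.71 -0.28  1.87  0.32  0.6  -2.64]
t 46.02 p [456.6 327.9  -2.5] psi -5.73 tilt 0.14 F [-0.9  0.1 -3.3] gap 34.3 q [-0.49  0.71 -0.28  1.87  0.32  0.6  -2.64]
```

View pics/w45.png

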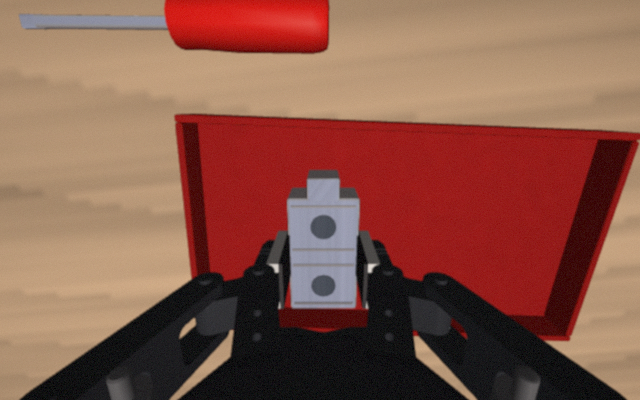

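>>> {"fn": "send_rows", "kwargs": {
  "commands": [0,0,0.5,0,0,0,2.5,0,0,1,0,0,0,2.5,0,0,1.15,0,0,0,2.5,0,0,1.15,0,0,0,2.5]
}}

```text
time: 46.52
ee_pos: [455.7, 327.2, -13.9]
ee_rot: [3.137, -0.157, 0.001]
ft_force: [-4.4, -3.5, 15.7]
finger_gap: 34.3
```

>>> {"fn": "send_rows", "kwargs": {
  "commands": [0,0,0,0,0,0,2.5,0,0,0,0,0,0,4.5,0,0,0,0,0,0,5.5,0,0,0,0,0,0,5.5,0,0,0,0,0,0,5.5]
}}

```text
time: 47.15
ee_pos: [455.6, 327.2, -15.5]
ee_rot: [3.138, -0.157, -0.0]
ft_force: [0.4, -0.8, -0.4]
finger_gap: 54.8
```

>>> {"fn": "send_rows", "kwargs": {
  "commands": [0,0,-3,0,0,0,5.5,0,0,-8,0,0,0,6,0,0,-14,0,0,0,6,0,4,-16,0,0,0,6,0,6,-16,0,0,0,6]
}}

```text
time: 47.78
ee_pos: [450.6, 266.0, 146.0]
ee_rot: [-3.137, 0.159, -0.004]
ft_force: [0.4, 0.2, 0.2]
finger_gap: 60.3
```

Run:
```python
from h import *
cam("wrist");cam("wrist");rep();d=cam("wrist","w46"); rep(); togo([481.3,-94,140],np.radians(2.7))
```

```text
t 47.88 p [449.4 264.4 143.8] psi -5.91 tilt 0.14 F [ 0.6 -0.8  0.1] gap 60.4 q [-0.33  0.42 -0.36  1.91  0.2   0.84 -2.47]
t 47.92 p [449.1 266.3 143.6] psi -5.82 tilt 0.1 F [-0.3  0.6  0.1] gap 59.7 q [-0.33  0.43 -0.36  1.91  0.2   0.84 -2.47]
 shift cm [ 6.85 35.52  0.4 ] turn deg [ 0.06  0.08 -8.52]
```

View pics/w46.png

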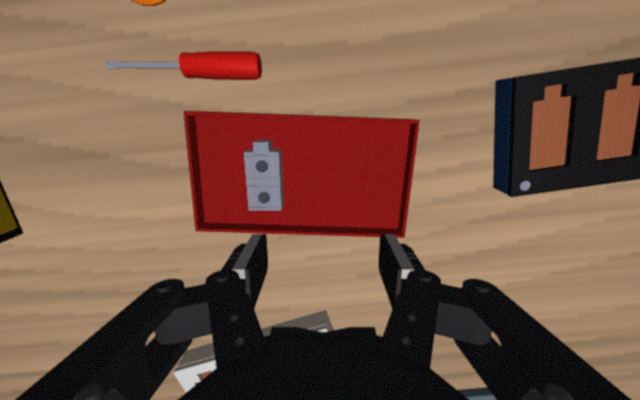

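Plate A lies flat in the tray. Now plate B.

>>> {"fn": "send_rows", "kwargs": {
  "commands": [1,6,0,0,0,-2,6,2.2,12,0,0,0,-4,6,3.4,18,0,0,0,-6,6,4.6,24,0,0,0,-8,6,5.7,30,0,0,0,-8.5,6]
}}

```text
time: 48.55
ee_pos: [476.7, -37.2, 143.7]
ee_rot: [-3.139, -0.08, 0.001]
ft_force: [1.6, -0.4, 0.3]
finger_gap: 60.1
```

Run:
```python
from h import *
for i in range(4): cam("wrist")
d=cam("wrist","w47"); rep(); togo([481.3,-94,100],np.radians(2.7))
```

```text
t 48.8 p [476.4 -35.1 143.8] psi 2.84 tilt 0.1 F [-0.3  0.6 -0.1] gap 59.9 q [ 0.24  0.35 -0.31  2.02  0.15  0.8  -1.68]
 shift cm [0.2  5.91 4.37] turn deg [-0.08  0.06  0.14]
```

View pics/w47.png

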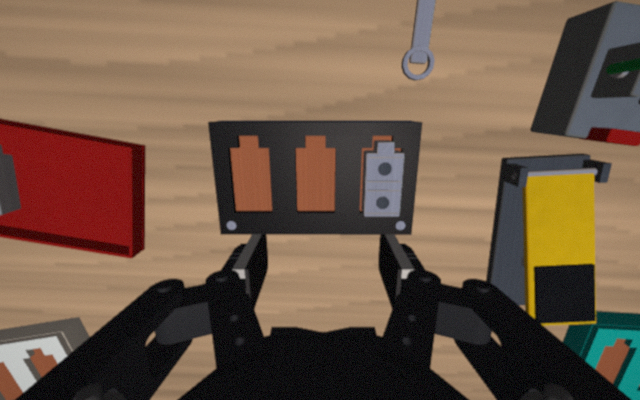

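Run:
```python
from h import *
d=cam("wrist")
roi=(354,135,408,222); M=m_top(d,roi); j,c=fit(d,M,r_top(28),(480.5,-94.2,.047),roi); print(j[:2].round(2),np.degrees(j[2]).round(2),round(c,1))
rep();togo([j[0]+1,j[1]+.4,45],j[2])
```

```text
[480.55 -94.25] 2.74 3.3
t 48.85 p [476.4 -34.5 144. ] psi 2.93 tilt 0.09 F [ 0.6  0.9 -1. ] gap 60.2 q [ 0.24  0.35 -0.31  2.02  0.15  0.8  -1.68]
 shift cm [0.22 5.97 9.89] turn deg [-0.08  0.05  0.19]
```

>>> {"fn": "send_rows", "kwargs": {
  "commands": [0.1,3,1,0,0,0.1,5.5,0.2,5.9,4,0,0,0.1,5.5,0.2,5.9,7,0,0,0.1,5.5,0.2,5.9,9.9,0,0,0.1,5.5,0.2,5.9,9.9,0,0,0.1,5.5]
}}

```text
time: 49.48
ee_pos: [479.8, -93.0, 43.9]
ee_rot: [-3.139, -0.079, 0.007]
ft_force: [0.1, -0.5, 0.1]
finger_gap: 54.9
```

Run:
```python
from h import *
for i in range(3): cam("wrist")
d=cam("wrist","w48"); rep(); togo([481.5,-94,9.8],np.radians(2.7))
```

```text
t 49.67 p [482.4 -94.9  46.8] psi 2.75 tilt 0.11 F [-0.1 -0.4  0.9] gap 54.8 q [ 0.3   0.53 -0.24  2.05  0.22  0.59 -1.62]
 shift cm [-0.1  -0.09  3.7 ] turn deg [ 0.01 -0.11  0.05]
```

View pics/w48.png

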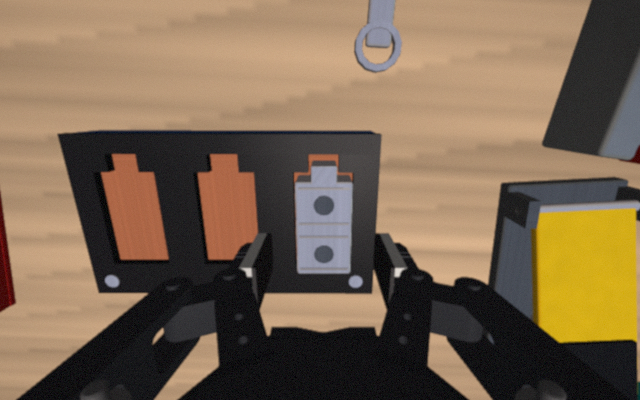

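>>> {"fn": "send_rows", "kwargs": {
  "commands": [-0.1,-0.05,2,0,0,0,5.5,-0.1,-0.05,3.65,0,0,0,5.5,-0.1,-0.05,3.65,0,0,0,5.5,-0.1,-0.05,3.65,0,0,0,5.5]
}}

```text
time: 50.18
ee_pos: [480.7, -95.1, 9.6]
ee_rot: [3.141, 0.074, 0.001]
ft_force: [0.3, -0.7, 0.7]
finger_gap: 55.0
```

>>> {"fn": "send_rows", "kwargs": {
  "commands": [0,0,0,0,0,0,4,0,0,0,0,0,0,2.5,0,0,0,0,0,0,2.5,0,0,0,0,0,0,2.5,0,0,0,0,0,0,2.5]
}}

```text
time: 50.8
ee_pos: [480.7, -95.2, 10.0]
ee_rot: [3.14, 0.073, 0.002]
ft_force: [-1.3, 0.6, 6.7]
finger_gap: 34.2
```

>>> {"fn": "send_rows", "kwargs": {
  "commands": [0,0,-1,0,0,0,2.5,0,0,-3,0,0,0,2.5,0,0,-7,0,0,0,2.5,0,0,-8,0,0,0,2.5,0,0,-8,0,0,0,2.5]
}}

```text
time: 51.42
ee_pos: [480.3, -95.3, 89.3]
ee_rot: [3.14, 0.073, 0.001]
ft_force: [0.2, -0.6, -4.4]
finger_gap: 34.3
```

Run:
```python
from h import *
for i in range(3): cam("wrist")
d=cam("wrist","w49"); rep(); p=(453.6,287.3,np.radians(-7.8)); t=xf(p,[[-3,-42]])[0]; print(t); togo([*t,95],np.radians(-6))
```

```text
t 51.62 p [479.2 -95.   87.9] psi 2.68 tilt 0.14 F [ 0.2 -0.1 -5.1] gap 34.3 q [ 0.32  0.45 -0.27  2.03  0.19  0.68 -1.59]
[444.92770244 246.09573742]
 shift cm [ -1.82 -34.23  -0.69] turn deg [-0.02  0.14  8.68]
```

View pics/w49.png

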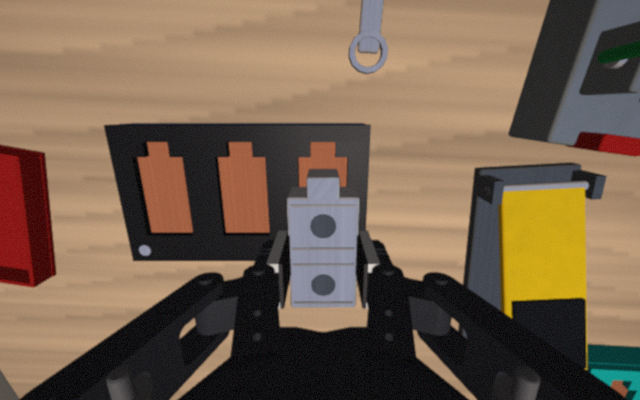

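>>> {"fn": "send_rows", "kwargs": {
  "commands": [-0.3,-6,-0.7,0,0,2,2.5,-0.6,-12,-0.7,0,0,4,2.5,-0.9,-18,-0.7,0,0,6,2.5,-1.2,-24,-0.7,0,0,8,2.5,-1.5,-29,-0.7,0,0,8.7,2.5]
}}

```text
time: 52.25
ee_pos: [450.6, 196.3, 95.4]
ee_rot: [3.137, -0.164, -0.002]
ft_force: [1.4, -0.2, -4.3]
finger_gap: 34.6
```

Run:
```python
from h import *
for i in range(3): cam("wrist")
rep(); togo([445,246,95],np.radians(-6))
```

```text
t 52.4 p [450.3 197.5  95.4] psi -5.65 tilt 0.11 F [-0.1 -1.2 -3.5] gap 34.5 q [-0.27  0.45 -0.29  2.02  0.19  0.7  -2.35]
 shift cm [-1.01 -4.78  0.05] turn deg [-0.07  0.08  0.35]
```

>>> {"fn": "send_rows", "kwargs": {
  "commands": [-1,-4.8,0,0,0,0,2.5,-1,-4.8,0,0,0,0,2.5,-1,-4.8,0,0,0,0,2.5,-1,-4.8,3,0,0,0,2.5,-1,-4.8,5,0,0,0,2.5]
}}

```text
time: 53.02
ee_pos: [446.8, 240.1, 44.8]
ee_rot: [3.135, -0.169, -0.002]
ft_force: [-0.7, 0.3, -3.9]
finger_gap: 34.3
```

Run:
```python
from h import *
for i in range(3): cam("wrist")
d=cam("wrist","w50");rep(); togo([445,246,-2.5],np.radians(-6))
```

```text
t 53.23 p [447.  241.3  46.1] psi -6.11 tilt 0.07 F [ 0.2  0.1 -3.3] gap 34.1 q [-0.37  0.55 -0.26  2.    0.24  0.62 -2.48]
 shift cm [-0.25 -0.45  4.86] turn deg [ 0.06  0.03 -0.11]
```

View pics/w50.png

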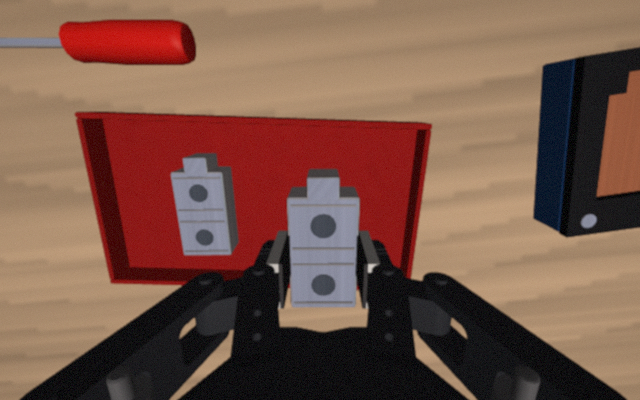

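>>> {"fn": "send_rows", "kwargs": {
  "commands": [-0.2,-0.2,2,0,0,0,2.5,-0.2,-0.2,4,0,0,0,2.5,-0.2,-0.2,5.2,0,0,0,2.5,-0.2,-0.2,5.7,0,0,0,2.5,-0.2,-0.2,5.7,0,0,0,2.5]
}}

```text
time: 53.85
ee_pos: [445.3, 244.9, -10.6]
ee_rot: [-3.137, 0.165, -0.0]
ft_force: [-0.8, -1.0, -4.4]
finger_gap: 34.5
```

Run:
```python
from h import *
for i in range(3): cam("wrist")
rep()
```

```text
t 54.0 p [445.5 245.1 -10.3] psi -6.02 tilt 0.06 F [-0.2 -0.2 -3.2] gap 34.6 q [-0.41  0.66 -0.22  2.01  0.29  0.5  -2.52]
```

>>> {"fn": "send_rows", "kwargs": {
  "commands": [0,0,0.2,0,0,0,2.5,0,0,0.35,0,0,0,2.5,0,0,0.35,0,0,0,2.5,0,0,0.35,0,0,0,4.5,0,0,0.35,0,0,0,5.5]
}}

```text
time: 54.62
ee_pos: [445.4, 245.1, -14.2]
ee_rot: [-3.137, 0.165, -0.001]
ft_force: [-0.0, -0.5, 0.0]
finger_gap: 55.2
```

>>> {"fn": "send_rows", "kwargs": {
  "commands": [0,0,0,0,0,0,5.5,0,0,0,0,0,0,5.5,0,0,-3,0,0,0,5.5,0,0,-8,0,0,0,5.5,0,0,-14,0,0,0,5.5]
}}

```text
time: 55.25
ee_pos: [444.2, 244.4, 126.5]
ee_rot: [3.136, -0.165, -0.003]
ft_force: [1.1, 0.4, -0.1]
finger_gap: 55.0
```

>>> {"fn": "send_rows", "kwargs": {
  "commands": [0,4,-5,0,0,0,5.5,0,8,-7,0,0,0,5.5,0,8,-7,0,0,0,5.5,0,8,-7,0,0,0,5.5]
}}

```text
time: 55.75
ee_pos: [436.5, 165.7, 195.4]
ee_rot: [-3.137, 0.165, 0.0]
ft_force: [-0.4, 0.5, -0.7]
finger_gap: 55.2
```

Run:
```python
from h import *
for i in range(3): cam("wrist")
d=cam("wrist","w51");rep(); s=cam("scene","s51"); t=cam("top"); zoom(s,"s51z",(220,130,430,320),3)
```

```text
t 55.95 p [436.1 166.2 194.9] psi -5.92 tilt 0.08 F [ 0.3 -0.2 -1. ] gap 54.7 q [-0.18  0.26 -0.33  2.    0.1   0.91 -2.23]
```

View pics/w51.png

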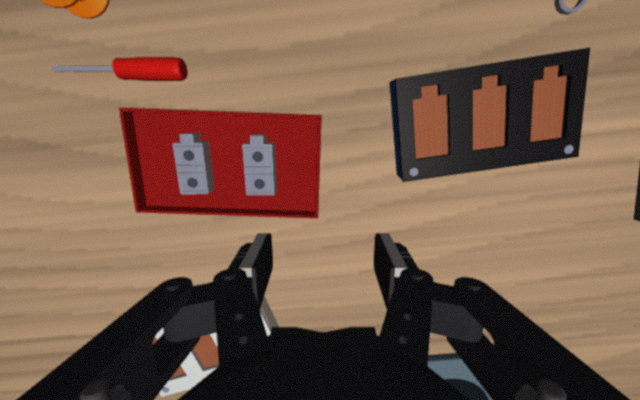

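View pics/s51z.png

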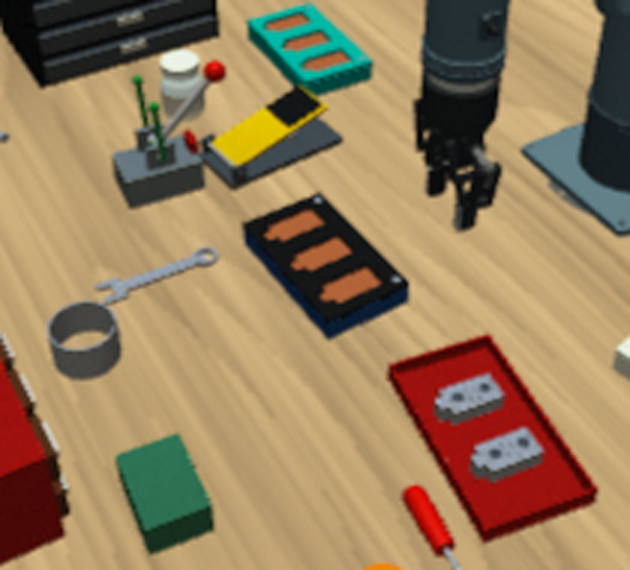

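```bash
python3 -c "
from h import *
rep(); print(arm.finish_job())"
```

```text
t 56.05 p [436.2 165.9 195.1] psi -5.95 tilt 0.06 F [ 0.1 -0.  -0.5] gap 55.0 q [-0.18  0.25 -0.33  2.    0.1   0.91 -2.23]
the job is handed in; nothing more can be done
None
```

The job is done and handed in at 56 s of the 210 s limit; the hand-in reports no verdict. I saw only two plates on the bench, and no third in any camera view.

- **Plates in the demagnetiser:** both went into the outer pockets of the blue unit. Image fits put both at floor height (28 mm). One was square to within 0.1°; the other sat about 1° skew and 1–2 mm off centre, within the 2 mm play.
- **Lever to the pointers:** an image taken along the lever's plane gave the lever at 0.817 rad and the pointers at 0.815 rad. A rougher reading of the same image suggested a difference of up to about 0.006 rad.
- **Treadle:** pressed to its stop, where the force rose steeply. It peaked at 62 N through the fingertips, was held at about 31 N for more than a second, then let up. The lever stayed in line.
- **Lever back to rest:** pushed until it stalled at about 12 N. The camera then gave –0.03 rad, which is zero within the measuring error.
- **Plates in the tray:** the last images show both lying flat and side by side, with the pockets empty, the treadle up, the lever at rest and the gripper clear. I saw nothing else moved.

**Disagreements and slips:**
- **Fingertip position:** the fingertips turned out to sit about 28 mm behind the TCP as described. My first closing passed above a plate without touching it, and I corrected for this from then on.
- **Lever start and first try:** the lever started at about 0.15 rad, not at its rest stop. My first grip on the knob slipped off partway, so I pushed the knob with the closed fingers instead.

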